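# Hang the coated boards to dry and log them

## Task

Hang every board carrier standing on the bench on the drying rail: hook each onto the bar in the loading section, short of the black mark, and slide it along the bar to the robot's left until the whole carrier is past the mark - never lift one over the drying section. When all of them hang there, pick up the barcode reader, aim it square at the barcode label from about 110 mm (its focus on the middle of the label) and hold it still there for two seconds, then lay it back down flat, wholly on its pad, and leave the other things on the bench alone.

Things in the scene. Friction and masses are not known exactly. Their poses are not given: they have to be found in the camera images.
- rail: Drying rail, fixed: round steel bar 12 mm in diameter, 540 mm long, along the rail's own y at height 200 mm (bar axis), on two 18 mm posts at y = +-262 mm (212 mm tall). Origin on the table under the bar's middle, z up; x points roughly away from the robot, y to its left.
- mark: Mark: black painted band, 16 mm wide, round the rail bar; it does not stand in the way of hooks. Origin on the bar's axis at the middle of the band, axes as the rail. The drying section is the side towards the rail's +y (robot's left), up to the post; the loading section is the side towards -y.
- carrier1: Board carrier, may be absent; all alike. Upright frame 160 mm tall, 160 g, free-standing on a steel foot 56 (x) x 50 (y) x 6 mm. Origin: centre of the foot's underside, z up. On it a green circuit board 70 x 6 (y) x 46 mm, z 6 to 52, and a cross bar up to z 60; above, a shank and a hook open towards +x, 10 mm thick (y); on top the grip tab 24 (x) x 10 (y) mm, z 124 to 160, over the origin.
- carrier1_hook (a point): Seat in the hook of carrier1 (inverted V), where the bar's axis lies when hung: 109 mm above the foot's underside, on the carrier's z axis; axes as the carrier. Shank at x -23 to -17 mm; hook tip at x 17 to 23, ending at z 90 (19 mm below the seat). The bar enters from +x through the 30 mm gap between cross bar (z 60) and tip; then lower the carrier to seat it.
- carrier2: Board carrier, may be absent; all alike. Upright frame 160 mm tall, 160 g, free-standing on a steel foot 56 (x) x 50 (y) x 6 mm. Origin: centre of the foot's underside, z up. On it a green circuit board 70 x 6 (y) x 46 mm, z 6 to 52, and a cross bar up to z 60; above, a shank and a hook open towards +x, 10 mm thick (y); on top the grip tab 24 (x) x 10 (y) mm, z 124 to 160, over the origin.
- carrier2_hook (a point): Seat in the hook of carrier2 (inverted V), where the bar's axis lies when hung: 109 mm above the foot's underside, on the carrier's z axis; axes as the carrier. Shank at x -23 to -17 mm; hook tip at x 17 to 23, ending at z 90 (19 mm below the seat). The bar enters from +x through the 30 mm gap between cross bar (z 60) and tip; then lower the carrier to seat it.
- carrier3: Board carrier, may be absent; all alike. Upright frame 160 mm tall, 160 g, free-standing on a steel foot 56 (x) x 50 (y) x 6 mm. Origin: centre of the foot's underside, z up. On it a green circuit board 70 x 6 (y) x 46 mm, z 6 to 52, and a cross bar up to z 60; above, a shank and a hook open towards +x, 10 mm thick (y); on top the grip tab 24 (x) x 10 (y) mm, z 124 to 160, over the origin.
- carrier3_hook (a point): Seat in the hook of carrier3 (inverted V), where the bar's axis lies when hung: 109 mm above the foot's underside, on the carrier's z axis; axes as the carrier. Shank at x -23 to -17 mm; hook tip at x 17 to 23, ending at z 90 (19 mm below the seat). The bar enters from +x through the 30 mm gap between cross bar (z 60) and tip; then lower the carrier to seat it.
- carrier4: Board carrier, may be absent; all alike. Upright frame 160 mm tall, 160 g, free-standing on a steel foot 56 (x) x 50 (y) x 6 mm. Origin: centre of the foot's underside, z up. On it a green circuit board 70 x 6 (y) x 46 mm, z 6 to 52, and a cross bar up to z 60; above, a shank and a hook open towards +x, 10 mm thick (y); on top the grip tab 24 (x) x 10 (y) mm, z 124 to 160, over the origin.
- carrier4_hook (a point): Seat in the hook of carrier4 (inverted V), where the bar's axis lies when hung: 109 mm above the foot's underside, on the carrier's z axis; axes as the carrier. Shank at x -23 to -17 mm; hook tip at x 17 to 23, ending at z 90 (19 mm below the seat). The bar enters from +x through the 30 mm gap between cross bar (z 60) and tip; then lower the carrier to seat it.
- reader: Handheld barcode reader, loose, a grey stick 170 mm long lying along its own x, 160 g: handle 115 x 30 (y) x 28 (z) mm from x -85 to +30, then a head 55 x 46 x 34 mm from x 30 to 85 with the glass window in its end face. Origin under the middle of its length, on its underside; z up. It looks along its own +x.
- reader_window (a point): Middle of the reader's window (x 85, z 17 mm in the reader's frame).
- reader_tail (a point): Rear end of the reader (x -85, z 17 mm).
- reader_spot (a point): Focus of the reader: in the air 110 mm straight ahead of the window (x 195, z 17 mm in the reader's frame).
- pad: Reader's pad: fixed flat black rubber mat 140 (x) x 240 (y) x 4 mm, origin at the centre of its underside, z up. The reader lies on it at the start.
- label: Barcode label, 80 (x) x 52 (y) mm, white with black bars, on a fixed sloping plate 110 x 80 mm on a stand 110 mm wide. Origin at the middle of the label, about 78 mm above the table; its z is the outward normal of the label, 30 degrees above level, and faces roughly the robot's left (+y of the world).
- spool: Solder spool standing on its flange, 56 mm across, 36 mm tall; bystander, origin at the centre of its underside. Not to be moved.
- phone: Phone, black slab 72 x 146 x 9 mm; bystander, origin at the centre of its underside. Not to be moved.
- flux: Flux bottle, 44 mm across, 110 mm tall; bystander, origin at the centre of its underside. Not to be moved.
- driver: Screwdriver lying along its x, handle to -x; bystander, origin on the tool. Not to be moved.
Not all that is in view belongs to the job. Leave any blue look-alike of the carrier2 alone.

How it is judged:
By the outcome, as a careful person would: the job done as asked, in the order asked, and still so for the second after the job is handed in, with the robot touching nothing.
Of carrier1, carrier2, carrier3, carrier4 only 3 to 4 are there at a start; the rules pass over those that are not, and their reading is None.
At some moment in a run one of carrier1, carrier2, carrier3, carrier4, reader may be knocked a few centimetres aside while the robot is not near it.
It also fails if it takes over 210 s, if anything falls off the work surface, if the arm or the gripper's body presses on something with over 40 N, if the wrist force passes 120 N, or if a joint passes its speed limit or range.

## Robot

A 6-joint arm with a two-finger parallel gripper is mounted at the origin on the work surface. World frame = base frame: x ahead of the robot, y to its left, z up, the work surface at z = 0. Lengths are in mm, angles in degrees, forces in N, time in s.
With the tool pointing down it reaches from about 300 to 850 mm from the base axis. Payload 4.2 kg.
Tool frame: the origin (TCP) lies midway between the tips of the shut fingers; the grasp point (between the pads) lies 19 mm behind it; z points along the fingers, y is the line along which they close (so a half turn about z gives the same grasp; the last joint's range is limited). The gripper opens to 91 mm and grips with 3 to 60 N. Pads are 32 mm wide; open, the fingers measure 118 mm over their backs; the gripper's body (76 mm by 178 mm) begins 60 mm behind the grasp point.
Start: joints at [-66.979, 18.312, 89.639, -0, 72.044, -1.146], TCP at [235.413, -524.621, 185.076] pointing down, gripper open.
Joint ranges: [-177.97, 177.97], [-48.28, 115.42], [12.27, 149.76], [-77.06, 257.06], [2.81, 150.46], [-146.56, 146.56]. Speed limits (degrees/s): [147.25, 147.25, 180, 180, 180, 180].

## Interface

Orientations are given as [roll, pitch, yaw] about the fixed x, y, z axes, in that order (R = Rz(yaw) Ry(pitch) Rx(roll)).
In Python, from workcell import state, grab_frame, camera_model, workorder gives the robot as it stands.
- The arm moves only by the tool carry_out, never from a script. Its argument "commands" is a list of rows, each a list of 7 numbers: the turn, a rotation vector about the tool's x, y, z in degrees, then the shift along the tool's x, y, z in mm, then the opening, from -1 (shut) to 1 (fully open). In form: [[ax, ay, az, dx, dy, dz, hand], ...]. A call has 1 to 20 rows; each row is the pose to reach, as a shift and turn from the pose commanded when the call began, along the tool's axes at that moment; what a row does not reach only later rows make up. A row lasts 1/10 s, in which the tool goes at most 50 mm and 8.59 degrees, less where a joint would pass 70% of its speed; a pose out of reach is approached as far as the arm can. A call with a gripper value outside its range is refused whole. The fingers move at their own pace and stop on an object; "force" is the grip in N (left out, the last holds). Time passes only in rows, so rows that repeat a pose let the fingers close. It gives the time, the measured TCP pose, the force, the opening and the grip force at its end, in the units of the state.
- state(): the state, without advancing time (a new reading comes with each control period).
- grab_frame(name): name is "scene" or "top"; returns the picture (384x512x3 uint8, red, green, blue); there is no depth.
- camera_model(name): a dict with "fx", "fy", "cx", "cy" (pixels), "origin" and "rotation" of the camera in the world. Camera axes: x right, y up, looking along -z (the intrinsics and any distortion apply to the point x, -y, -z); pixel columns grow to the right and rows downward; lengths in mm; the calibration is good to about 2 mm. A picture is of the moment at which its call begins. camera_model takes no time and is no camera call.
- workorder.job_done(): hands the job in; it is judged then, once.
The state is a dict: "time_s": time; "qpos": joint angles; "qvel": joint speeds; "effort": joint torques, N m; "ee_pos": TCP position; "ee_rot": TCP orientation; "force": force on the tool from outside, world axes, zero at the start; "torque": the same for the moment, N m; "gripper_width": finger opening in mm; "gripper_force": force on a finger pad.
Only numpy, scipy, OpenCV 4.12 (cv2) and the standard library are available. Lean on these libraries where they do the work, as an engineer would, in place of code of your own. Each camera call takes 0.05 s, during which the arm holds its last target. There are 200 camera calls.

## Working session

There is one attempt and no reset: what is moved stays moved. The work goes in short steps, Python scripts to look and compute and a tool call to move; the robot and the scene stay as the last step left them, time stands still between calls to the robot, and variables do not carry over. Pictures are saved under pics/ and viewed, at most 14 in all, crops included, and the job is handed in when it is done.

Besides the shell and the picture viewer there is one more tool, called after "Request:" as name(argument=value, ...) on one line, values as JSON. carry_out: Moves the arm, as the interface text tells. Its arguments: {"type":"object","properties":{"commands":{"type":"array"},"force":{"type":"number"}},"required":["commands"]}

```bash
mkdir -p pics; ls
python3 - <<'E'
from workcell import *
import cv2
print(state())
for n in("scene","top"):
    f=grab_frame(n); cv2.imwrite(f"pics/{n}0.png",cv2.resize(f[:,:,::-1],(800,600),interpolation=cv2.INTER_CUBIC)); cv2.imwrite(f"{n}0_raw.png",f[:,:,::-1])
    print(n,camera_model(n))
E
```

```text
pics
{'time_s': 0.0, 'qpos': array([-6.69784356e+01,  1.83492571e+01,  8.97060651e+01,  3.18356526e-04,
        7.20420068e+01, -1.14650203e+00]), 'qvel': array([ 0.02105799,  0.00641888,  0.05422401, -0.02600897, -0.06583284,
        0.05102949]), 'effort': array([-2.23408456e-04, -4.12470281e+01, -2.31973922e+01,  7.26439850e-02,
        4.56112053e-02, -1.24015646e-04]), 'ee_pos': array([ 235.19737391, -524.10012611,  184.24651543]), 'ee_rot': array([-1.79902696e+02, -2.25006663e-03,  2.41679661e+01]), 'force': array([0.37285635, 0.13362132, 0.19383062]), 'torque': array([ 0.02629088, -0.03902257,  0.01347806]), 'gripper_force': 0.0, 'gripper_width': 91.59560313961603}
scene {'fx': 351.88736995152476, 'fy': 351.88736995152476, 'cx': 253.789224298227, 'cy': 190.6513335714745, 'origin': array([ 995.13444875,  250.02962866, 1017.83665574]), 'rotation': array([ 31.47729483,   0.87377944, 115.23066702])}
top {'fx': 469.17899117124483, 'fy': 469.17899117124483, 'cx': 260.6213986383768, 'cy': 197.96373979597155, 'origin': array([ 396.63277684,   -5.77583544, 1697.21143824]), 'rotation': array([  4.03753326,   0.25376037, -89.54967595])}
```

View pics/scene0.png

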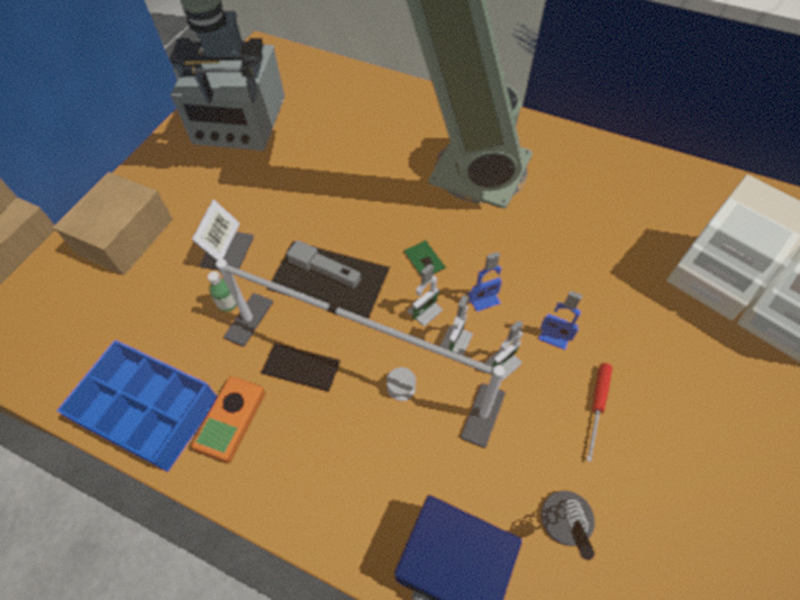

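View pics/top0.png

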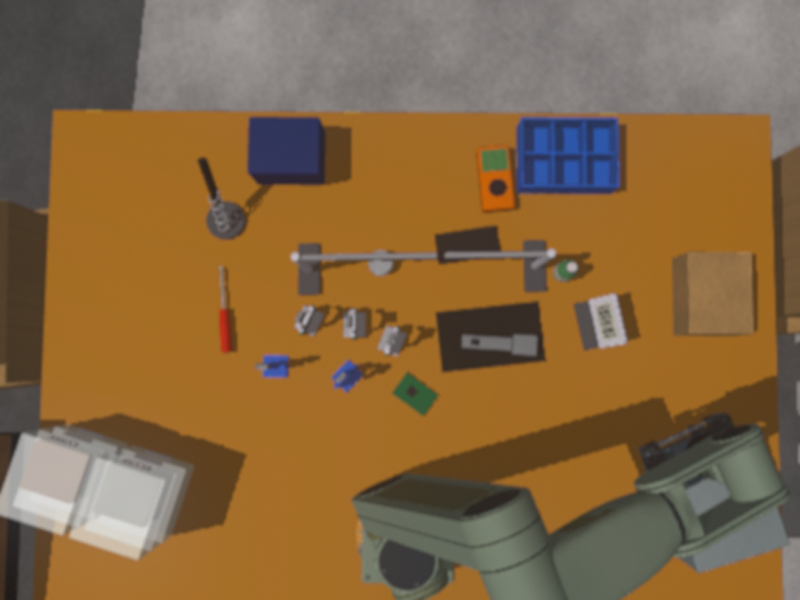

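The overview shows three silver carriers (top view px ~(308,320), (355,322), (392,340) on the 800-wide picture), two blue look-alikes, the mark at ~(440,255), the reader with its head to the right at (525,345), and the label at (610,320). Next I'll zoom in.

```bash
cat > h.py <<'E'
from workcell import *
import cv2, numpy as np
from scipy.spatial.transform import Rotation as R
rot=lambda r: R.from_euler('xyz',r,degrees=True)
def ray(n,u,v):
    c=camera_model(n); d=np.array([(u-c['cx'])/c['fx'],-(v-c['cy'])/c['fy'],-1.])
    return c['origin'],rot(c['rotation']).apply(d)
def onz(n,u,v,z):
    o,d=ray(n,u,v); return o+d*(z-o[2])/d[2]
def proj(n,p):
    c=camera_model(n); q=rot(c['rotation']).inv().apply(np.array(p,float)-c['origin'])
    q=q/-q[...,2:]; return np.stack([c['cx']+c['fx']*q[...,0],c['cy']-c['fy']*q[...,1]],-1)
def tri(a,b):
    (o1,d1),(o2,d2)=ray('scene',*a),ray('top',*b)
    s=np.linalg.lstsq(np.stack([d1,-d2],1),o2-o1,rcond=None)[0]
    p,q=o1+s[0]*d1,o2+s[1]*d2; return (p+q)/2,np.linalg.norm(p-q)
def crop(f,u0,v0,w,h,s,name):
    cv2.imwrite(name,cv2.resize(f[v0:v0+h,u0:u0+w,::-1],None,fx=s,fy=s,interpolation=cv2.INTER_CUBIC))
E
python3 - <<'E'
from h import *
t=cv2.imread('top0_raw.png')[:,:,::-1]; s=cv2.imread('scene0_raw.png')[:,:,::-1]
crop(t,180,150,130,97,6,'pics/tc.png'); crop(s,255,150,125,95,6,'pics/sc.png')
E
```

```text
(no output)
```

View pics/tc.png

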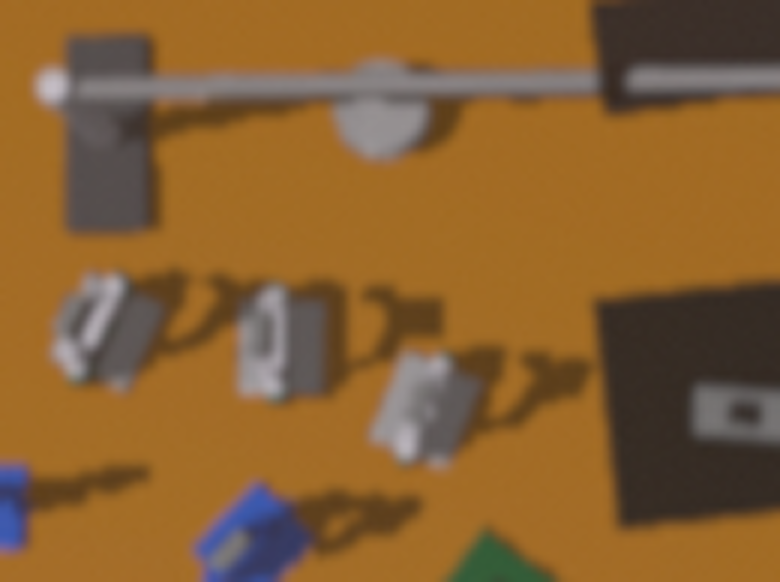

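View pics/sc.png

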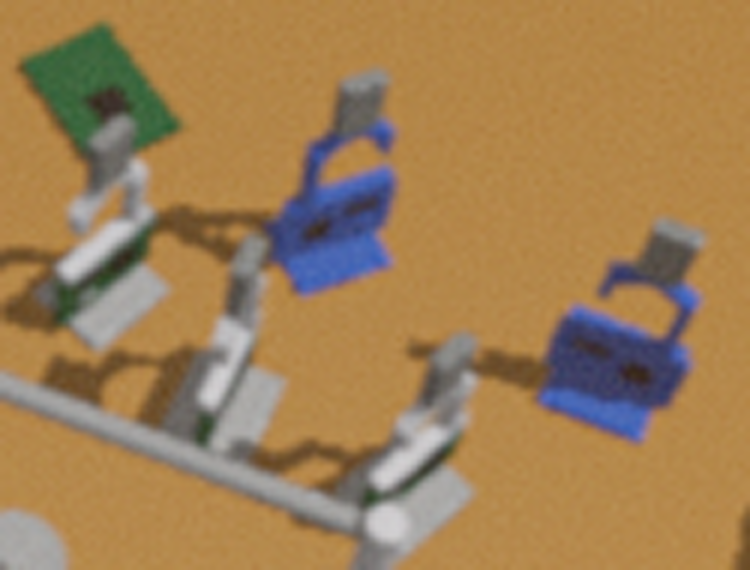

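Top crop: the carriers' cross bars (white) run at about (85,325), (275,340) and (420,405), with hooks opening towards the rail. Scene crop: tab tops are at about (456,343), (250,245) and (112,124), and the cross bars are below them.

Run:
```python
from h import *
t=cv2.imread('top0_raw.png')[:,:,::-1]; s=cv2.imread('scene0_raw.png')[:,:,::-1]
f=lambda p,u0,v0:((p[0]+.5)/6+u0-.5,(p[1]+.5)/6+v0-.5)
S=lambda p:f(p,255,150); T=lambda p:f(p,180,150)
meas={'A':((456,343),(375,487),(455,432)),'B':((250,245),(207,408),(238,325)),'C':((112,124),(63,270),(148,218))}
tc=cv2.imread('pics/tc.png'); sc=cv2.imread('pics/sc.png')
for k,(tab,e1,e2) in meas.items():
    p=onz('scene',*S(tab),160); a=onz('scene',*S(e1),60); b=onz('scene',*S(e2),60)
    d=a-b; yaw=np.degrees(np.arctan2(d[1],d[0]))
    print(k,p[:2].round(1),'bar mid',((a+b)/2)[:2].round(1),'len',np.linalg.norm(d).round(1),'yaw',yaw.round(1))
    m=(p[:2]+((a+b)/2)[:2])/2; r=rot([0,0,yaw])
    for L,z,w,h in((0,0,56,50),(1,60,70,6),(2,160,24,10)):
        q=r.apply([[x*w/2,y*h/2,z] for x,y in((1,1),(-1,1),(-1,-1),(1,-1))])+[*m,0]
        for n,im,u0,v0 in(('top',tc,180,150),('scene',sc,255,150)):
            px=(proj(n,q)-[u0,v0]+.5)*6-.5
            cv2.polylines(im,[px.round().astype(np.int32)],True,[(0,0,255),(0,255,255),(255,255,0)][L],1)
cv2.imwrite('pics/ov.png',np.hstack([cv2.resize(tc[200:500,30:530],None,fx=.8,fy=.8)[:240,:400],cv2.resize(sc[80:,:500],None,fx=.8,fy=.8)[:240,:400]]) if 0 else np.vstack([tc[230:500,:520],sc[90:400+170,:520]])[:600] if 0 else np.hstack([cv2.copyMakeBorder(tc[250:490,30:430],0,250,0,0,0),sc[80:570,10:390+10]]))
for n,u,v in(('post',240*0+295*.64,257*.64),('post',550*.64,253*.64)): print(onz('top',u,v,212).round(1))
c=lambda x,y:T((x,y))
for q in((60,87),(597,82),(625,80),(770,78),(380,84)): print('bar top z206',q,onz('top',*c(*q),206).round(1))
```

```text
A [484.  229.9] bar mid [495.9 230.6] len 52.4 yaw -29.8
B [474.2 124.1] bar mid [487.1 123.6] len 51.6 yaw 4.1
C [437.4  36.5] bar mid [444.8  39.6] len 56.1 yaw -30.0
[606.8 231.7 212. ]
[ 618.8 -288.8  212. ]
bar top z206 (60, 87) [609.  230.2 206. ]
bar top z206 (597, 82) [613.7 -56.6 206. ]
bar top z206 (625, 80) [614.9 -71.5 206. ]
bar top z206 (770, 78) [ 616.5 -148.9  206. ]
bar top z206 (380, 84) [611.8  59.2 206. ]
```

View pics/ov.png

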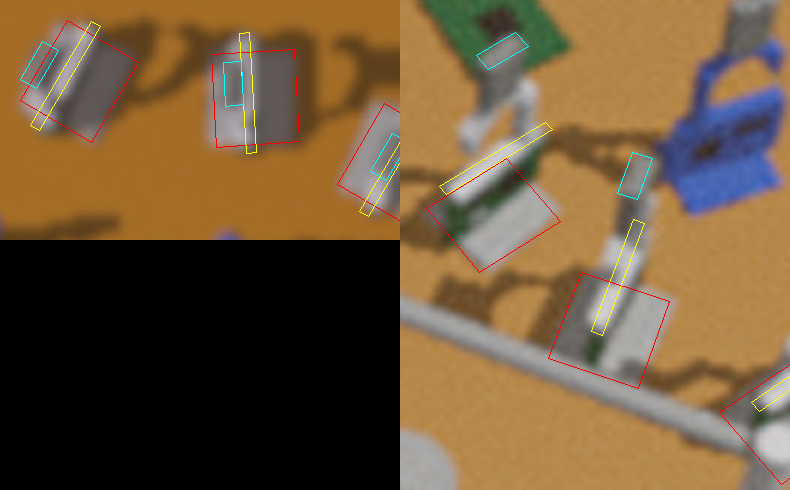

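The overlay agrees with both views, so I have: A (490,230,-30°), B (481,124,4°), C (441,38,-30°), bar x≈613.5 with yaw ≈1°, and the mark at y≈-64. Next is a helper to turn world targets into tool deltas.

```bash
cat > g.py <<'E'
# g.py [applied: ax ay az dx dy dz |] x y z r p y  : update commanded pose, print delta to target
from h import *
import sys,json,os
P=json.load(open('cmd.json')) if os.path.exists('cmd.json') else dict(p=[235.413,-524.621,185.076],r=[180,0,24.168])
def apply(d):
    r=rot(P['r']); P['p']=(np.array(P['p'])+r.apply(d[3:6])).tolist()
    P['r']=(r*R.from_rotvec(d[:3],degrees=True)).as_euler('xyz',degrees=True).tolist(); json.dump(P,open('cmd.json','w'))
def delta(t,rpy):
    r=rot(P['r']); return (r.inv()*rot(rpy)).as_rotvec(degrees=True).round(1).tolist()+r.inv().apply(np.array(t)-P['p']).round(1).tolist()
def show():
    s=state(); print('cmd',np.round(P['p'],1),np.round(P['r'],1),'| meas',s['ee_pos'].round(1),s['ee_rot'].round(1),'F',s['force'].round(1),'w',round(s['gripper_width'],1),'q',s['qpos'].round(0),'t',round(s['time_s'],1))
E
python3 -c "
from g import *
print(delta([441,38,230],[180,0,150]))
"
```

```text
[-0.0, 0.0, -125.8, 417.9, -429.1, -44.9]
```

Request:
carry_out(commands=[[0,0,-125.8,418,-429,-45,0],[0,0,-125.8,418,-429,-45,0],[0,0,-125.8,418,-429,-45,0],[0,0,-125.8,418,-429,-45,0],[0,0,-125.8,418,-429,-45,0],[0,0,-125.8,418,-429,-45,0],[0,0,-125.8,418,-429,-45,0],[0,0,-125.8,418,-429,-45,0],[0,0,-125.8,418,-429,-45,0],[0,0,-125.8,418,-429,-45,0],[0,0,-125.8,418,-429,-45,0],[0,0,-125.8,418,-429,-45,0],[0,0,-125.8,418,-429,-45,0],[0,0,-125.8,418,-429,-45,0],[0,0,-125.8,418,-429,-45,0],[0,0,-125.8,418,-429,-45,0],[0,0,-125.8,418,-429,-45,0],[0,0,-125.8,418,-429,-45,0],[0,0,-125.8,418,-429,-45,0],[0,0,-125.8,418,-429,-45,0]], force=20)

```text
time_s: 2.1
ee_pos: [441.1, 37.8, 230.0]
ee_rot: [-180.0, 0.0, 149.9]
force: [0.3, 0.6, 0.1]
gripper_width: 45.5
gripper_force: 0.0
```

Run:
```python
from g import *
apply([0,0,-125.8,418,-429,-45]); show()
a=grab_frame('top');b=grab_frame('scene')
A=cv2.resize(a[145:245,180:280,::-1],None,fx=4,fy=4,interpolation=2);B=cv2.resize(b[145:245,250:350,::-1],None,fx=4,fy=4,interpolation=2)
cv2.imwrite('pics/p1.png',np.hstack([A,B]))
print(delta([441,38,133],[180,0,150]))
```

```text
cmd [441.1  37.9 230.1] [180.   0. 150.] | meas [441.1  37.8 230. ] [-180.     0.   149.9] F [0.3 0.6 0.1] w 45.5 q [  3.   5. 101.  -0.  75. -57.] t 2.1
[0.0, 0.0, -0.0, 0.2, 0.0, 97.1]
```

View pics/p1.png

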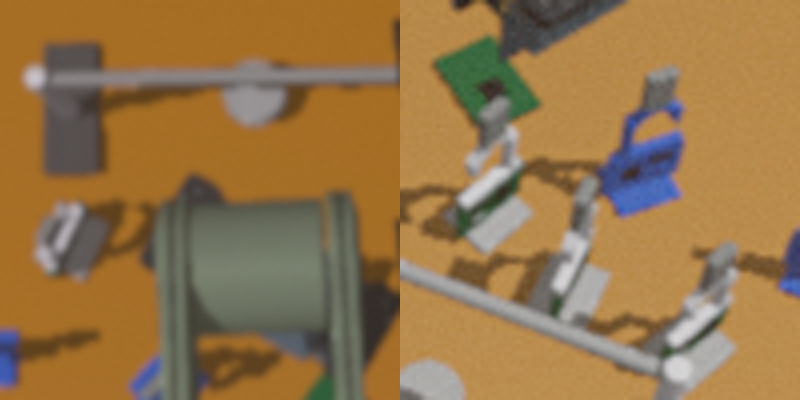

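Carriers have not moved; C's tab is under the gripper. I'll go down and grip.

Request:
carry_out(commands=[[0,0,0,0,0,25,0],[0,0,0,0,0,50,0],[0,0,0,0,0,70,0],[0,0,0,0,0,85,0],[0,0,0,0,0,97,0],[0,0,0,0,0,97,0],[0,0,0,0,0,97,-1],[0,0,0,0,0,97,-1],[0,0,0,0,0,97,-1],[0,0,0,0,0,97,-1],[0,0,0,0,0,97,-1],[0,0,0,0,0,97,-1]], force=20)

```text
time_s: 3.4
ee_pos: [441.2, 37.9, 133.2]
ee_rot: [180.0, 0.0, 150.0]
force: [-1.0, -0.1, 0.9]
gripper_width: 1.2
gripper_force: 0.0
```

Run:
```python
from g import *
apply([0,0,0,0,0,97]); show()
print(delta([441,38,258],[180,0,150])); print(delta([540,-140,258],[180,0,181])); print(delta([615.5,-140,258],[180,0,181]))
```

```text
cmd [441.1  37.9 133.1] [180.   0. 150.] | meas [441.2  37.9 133.2] [180.   0. 150.] F [-1.  -0.1  0.9] w 1.2 q [  3.   9. 111.  -0.  60. -57.] t 3.4
[0.0, 0.0, -0.0, 0.2, 0.0, -124.9]
[0.0, 0.0, -31.0, -174.6, -104.5, -124.9]
[0.0, 0.0, -31.0, -240.0, -66.8, -124.9]
```

Nothing in the grip; I'll look.

Run:
```python
from g import *
b=grab_frame('scene')
cv2.imwrite('pics/p2.png',cv2.resize(b[130:230,250:370,::-1],None,fx=6,fy=6,interpolation=2))
cv2.imwrite('p2raw.png',b[:,:,::-1])
print((proj('scene',[[441,38,133],[441,38,160]])-[250,130])*6)
```

```text
[[137.73446748 278.55840373]
 [139.44470726 248.04729834]]
```

View pics/p2.png

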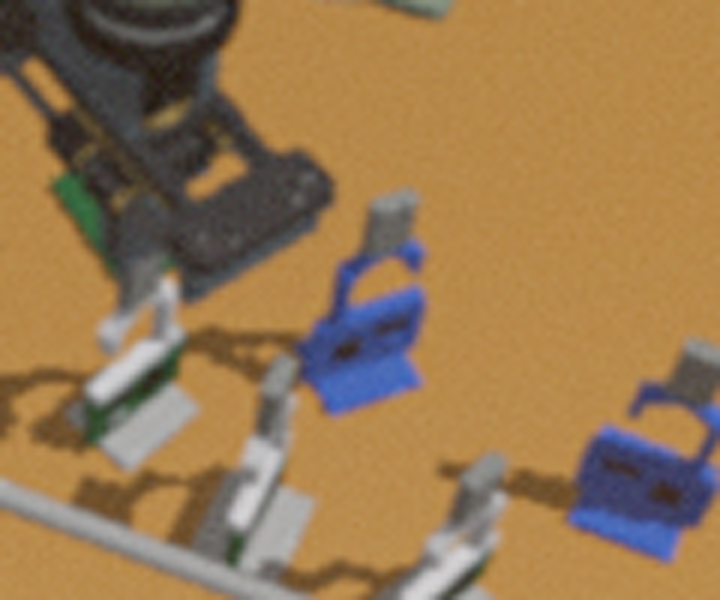

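Run:
```python
from g import *
r=rot([180,0,150]); o=np.array([441.1,37.9,133.1])
for nm,q in(('tip',[0,0,0]),('grasp',[0,0,-19]),('bodyctr',[0,0,-79]),('body y+ x+',[38,89,-79]),('y+ x-',[-38,89,-79]),('y- x+',[38,-89,-79]),('y- x-',[-38,-89,-79]),('alt x+',[89,38,-79]),('x+y-',[89,-38,-79]),('alt x-y-',[-89,-38,-79]),('x-y+',[-89,38,-79])):
    print(nm,((proj('scene',o+r.apply(q))-[250,130])*6).round())
# dark gripper pixel mask around
b=cv2.imread('p2raw.png'); print(b[165:182,270:280].mean(2).round().astype(int))
```

```text
tip [137. 279.]
grasp [139. 257.]
bodyctr [143. 185.]
body y+ x+ [325. 274.]
y+ x- [193. 356.]
y- x+ [98. 31.]
y- x- [-30. 101.]
alt x+ [341. 150.]
x+y- [242.  49.]
alt x-y- [-59. 221.]
x-y+ [ 34. 333.]
[[ 66  63  64  69  68  65  75  76  63  60]
 [ 65  65  71  69  68  71  73  74  68  64]
 [ 65  66  69  68  70  70  66  68  65  65]
 [ 64  67  70  67  69  67  70  67  62  65]
 [ 63  71  67  69  71  65  65  60  57  58]
 [ 66  62  70  75  72  71  69  59  50  48]
 [ 66  70  70  72  75  78  76  67  60  42]
 [ 65  66  73  76  78  90  90  84  65  56]
 [ 70  80  88  98  98 105 100  88  70  63]
 [ 66  79  94 103 111 107  95  87  83  75]
 [ 68  79  97 106 106 104 105 107 112  96]
 [ 76  80  96 105 102 110 128 155 153 116]
 [ 77  77  97 105  99 109 142 185 180 137]
 [ 82  79 102 104 107 119 152 186 187 146]
 [ 85  88  99 107 123 146 159 172 180 147]
 [ 83  93 108 128 140 145 144 147 161 146]
 [105 108 126 138 141 138 122 135 152 144]]
```

Run:
```python
from g import *
r=rot([180,0,24.17]); o=np.array([235.2,-524.1,184.2])
for nm,q in(('tip+',[0,52,0]),('tip-',[0,-52,0]),('b++',[38,89,-79]),('b+-',[38,-89,-79]),('b-+',[-38,89,-79]),('b--',[-38,-89,-79])):
    p=o+r.apply(q); print(nm,p.round(),'scene',(proj('scene',p)/.64).round(),'top',(proj('top',p)/.64).round())
print('base',(proj('top',[0,0,0])/.64).round(),(proj('scene',[[0,0,0]])/.64).round())
s=cv2.imread('scene0_raw.png'); t=cv2.imread('top0_raw.png')
cv2.imwrite('pics/st.png',np.hstack([cv2.resize(s[5:105,90:190],None,fx=4,fy=4),cv2.resize(t[240:340,390:490],None,fx=4,fy=4)]))
```

```text
tip+ [ 256. -572.  184.] scene [213. 109.] top [687. 432.]
tip- [ 214. -477.  184.] scene [259. 109.] top [641. 453.]
b++ [ 306. -590.  263.] scene [181.  90.] top [711. 410.]
b+- [ 233. -427.  263.] scene [265.  90.] top [628. 447.]
b-+ [ 237. -621.  263.] scene [189.  67.] top [728. 446.]
b-- [ 164. -458.  263.] scene [270.  67.] top [645. 484.]
base [407. 536.] [[481. 168.]]
```

View pics/st.png

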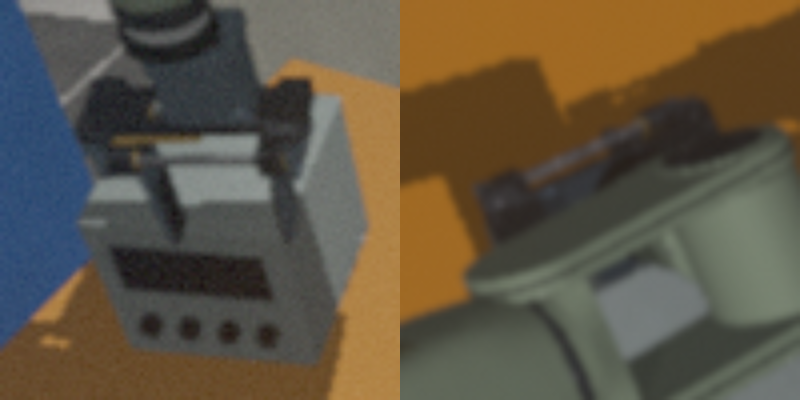

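The start view and this one both suggest the shut tips end at about the tab's top, so they sit higher than assumed. Lower is harmless because the fingers straddle the tab, so I'll open, go 20 mm lower and close again.

Request:
carry_out(commands=[[0,0,0,0,0,-10,0],[0,0,0,0,0,-10,0],[0,0,0,0,0,-10,0],[0,0,0,0,0,-10,0],[0,0,0,0,0,0,0],[0,0,0,0,0,10,0],[0,0,0,0,0,20,0],[0,0,0,0,0,20,0],[0,0,0,0,0,20,-1],[0,0,0,0,0,20,-1],[0,0,0,0,0,20,-1],[0,0,0,0,0,20,-1],[0,0,0,0,0,20,-1]], force=20)

```text
time_s: 4.75
ee_pos: [441.3, 37.9, 113.3]
ee_rot: [180.0, 0.0, 150.0]
force: [-0.2, 0.1, -2.7]
gripper_width: 9.8
gripper_force: 20.0
```

Run:
```python
from g import *
apply([0,0,0,0,0,20]); show()
b=grab_frame('scene')
cv2.imwrite('pics/p3.png',cv2.resize(b[140:200,250:330,::-1],None,fx=10,fy=10,interpolation=2))
print((proj('scene',[[441,38,113],[441,38,132],[441,38,160]])-[250,140])*10)
```

```text
cmd [441.1  37.9 113.1] [180.   0. 150.] | meas [441.3  37.9 113.3] [180.   0. 150.] F [-0.2  0.1 -2.7] w 9.8 q [  3.  10. 112.  -0.  58. -57.] t 4.8
[[227.52439684 400.53410816]
 [229.45424507 366.1051331 ]
 [232.40784544 313.4121639 ]]
```

View pics/p3.png

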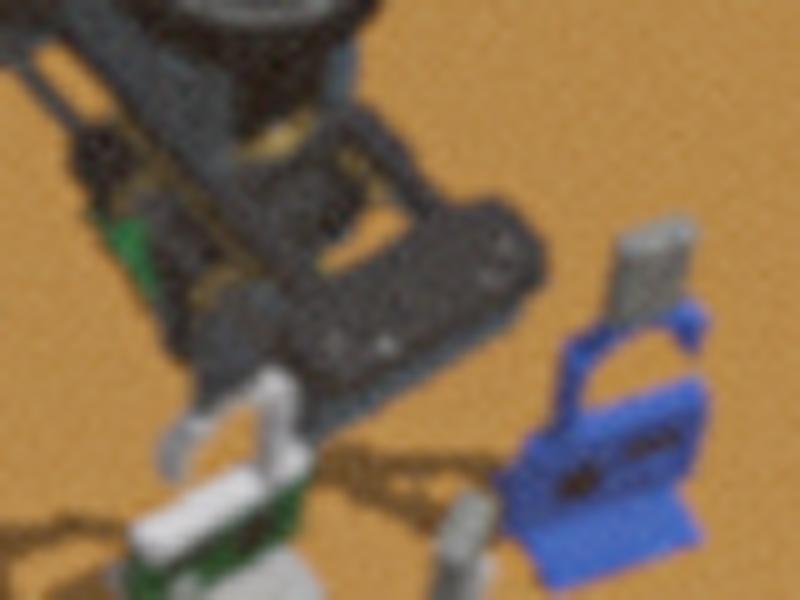

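C is now held (9.8 mm, 20 N). I'll lift it and carry it to the front of the loading section.

Run:
```python
from g import *
for t in([441,38,238],[530,-140,238],[530,-140,238]): print(delta(t,[180,0,181]))
```

```text
[0.0, 0.0, -31.0, 0.2, 0.0, -124.9]
[0.0, 0.0, -31.0, -166.0, -109.6, -124.9]
[0.0, 0.0, -31.0, -166.0, -109.6, -124.9]
```

Request:
carry_out(commands=[[0,0,0,0,0,-15,-1],[0,0,0,0,0,-40,-1],[0,0,0,0,0,-70,-1],[0,0,0,0,0,-100,-1],[0,0,0,0,0,-125,-1],[0,0,-5,-20,-13,-125,-1],[0,0,-10,-45,-30,-125,-1],[0,0,-16,-75,-50,-125,-1],[0,0,-22,-105,-70,-125,-1],[0,0,-27,-135,-90,-125,-1],[0,0,-31,-155,-103,-125,-1],[0,0,-31,-166,-110,-125,-1],[0,0,-31,-166,-110,-125,-1],[0,0,-31,-166,-110,-125,-1]])

```text
time_s: 6.2
ee_pos: [529.2, -139.5, 237.8]
ee_rot: [179.9, -0.1, -179.1]
force: [-0.5, 0.6, -1.1]
gripper_width: 10.0
gripper_force: 20.0
```

Run:
```python
from g import *
apply([0,0,-31,-166,-110,-125]); show()
a=grab_frame('top');b=grab_frame('scene')
c=proj('scene',[530,-140,200]).astype(int); print(c)
A=cv2.resize(b[c[1]-50:c[1]+70,c[0]-60:c[0]+60,::-1],None,fx=4,fy=4,interpolation=2)
B=cv2.resize(a[130:250,240:320,::-1],None,fx=4,fy=4,interpolation=2)
cv2.imwrite('pics/p4.png',np.hstack([A,B]))
print(delta([615.5,-140,238],[180,0,181]))
```

```text
cmd [ 529.8 -140.4  238.1] [ 180.    0. -179.] | meas [ 529.2 -139.5  237.8] [ 1.799e+02 -1.000e-01 -1.791e+02] F [-0.5  0.6 -1.1] w 10.0 q [ -16.   14.   88.    0.   78. -107.] t 6.2
[204 165]
[0.0, 0.0, -0.0, -85.7, -1.0, 0.1]
```

View pics/p4.png

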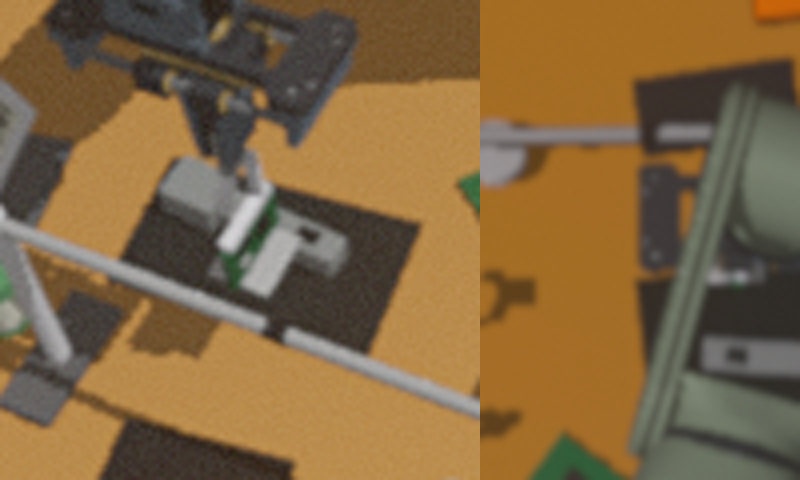

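The carrier hangs upright in the grip in front of the loading section, with the hook facing the bar. Insert it under the bar.

Request:
carry_out(commands=[[0,0,0,-15,0,0,-1],[0,0,0,-30,0,0,-1],[0,0,0,-45,0,0,-1],[0,0,0,-60,0,0,-1],[0,0,0,-70,0,0,-1],[0,0,0,-80,0,0,-1],[0,0,0,-85,0,0,-1],[0,0,0,-85,0,0,-1],[0,0,0,-85,0,0,-1],[0,0,0,-85,0,10,-1],[0,0,0,-85,0,20,-1],[0,0,0,-85,0,26,-1],[0,0,0,-85,0,26,-1]])

```text
time_s: 7.6
ee_pos: [613.7, -138.8, 210.3]
ee_rot: [180.0, -0.2, -179.0]
force: [-1.0, -0.2, -1.6]
gripper_width: 10.0
gripper_force: 20.0
```

Run:
```python
from g import *
apply([0,0,0,-85,0,26]); show()
```

```text
cmd [ 614.8 -139.   212.1] [ 180.    0. -179.] | meas [ 613.7 -138.8  210.3] [ 180.    -0.2 -179. ] F [-1.  -0.2 -1.6] w 10.0 q [ -14.   23.   79.   -0.   78. -105.] t 7.6
```

Request:
carry_out(commands=[[0,0,0,0,0,3,-1],[0,0,0,0,0,5,-1],[0,0,0,0,0,6,-1],[0,0,0,0,0,7,-1],[0,0,0,0,0,7,-1]])

```text
time_s: 8.1
ee_pos: [614.8, -139.0, 205.0]
ee_rot: [-180.0, 0.0, -179.0]
force: [-0.4, 0.0, -1.5]
gripper_width: 9.9
gripper_force: 20.0
```

Run:
```python
from g import *
apply([0,0,0,0,0,7]); show()
```

```text
cmd [ 614.8 -139.   205.1] [ 180.    0. -179.] | meas [ 614.8 -139.   205. ] [-180.    0. -179.] F [-0.4  0.  -1.5] w 9.9 q [ -14.   23.   80.   -0.   77. -105.] t 8.1
```

Request:
carry_out(commands=[[0,0,0,0,0,1,-1],[0,0,0,0,0,2,-1],[0,0,0,0,0,2,-1],[0,0,0,0,0,2,-1]])

```text
time_s: 8.5
ee_pos: [615.4, -139.1, 204.0]
ee_rot: [-180.0, 0.1, -179.0]
force: [0.3, 0.5, 4.1]
gripper_width: 9.9
gripper_force: 20.0
```

Run:
```python
from g import *
apply([0,0,0,0,0,2]); show()
```

```text
cmd [ 614.8 -139.   203.1] [ 180.    0. -179.] | meas [ 615.4 -139.1  204. ] [-1.80e+02  1.00e-01 -1.79e+02] F [0.3 0.5 4.1] w 9.9 q [ -14.   23.   80.    0.   77. -105.] t 8.5
```

Seated: the force changed by +5.6 N at exactly the expected height. Slide left.

Request:
carry_out(commands=[[0,0,0,0,5,-0.5,-1],[0,0,0,0,12,-0.5,-1],[0,0,0,0,21,-0.5,-1],[0,0,0,0,30,-0.5,-1],[0,0,0,0,40,-0.5,-1],[0,0,0,0,50,-0.5,-1],[0,0,0,0,60,-0.5,-1],[0,0,0,0,70,-0.5,-1],[0,0,0,0,80,-0.5,-1],[0,0,0,0,90,-0.5,-1],[0,0,0,0,100,-0.5,-1],[0,0,0,0,110,-0.5,-1],[0,0,0,0,120,-0.5,-1],[0,0,0,0,130,-0.5,-1],[0,0,0,0,140,-0.5,-1],[0,0,0,0,146,-0.5,-1],[0,0,0,0,150,-0.5,-1],[0,0,0,0,150,-0.5,-1]])

```text
time_s: 10.3
ee_pos: [612.2, 12.2, 204.0]
ee_rot: [180.0, 0.0, -179.0]
force: [0.9, -2.7, 5.1]
gripper_width: 10.1
gripper_force: 20.0
```

Run:
```python
from g import *
apply([0,0,0,0,150,-.5]); show()
```

```text
cmd [612.3  11.  203.6] [ 180.    0. -179.] | meas [612.2  12.2 204. ] [ 180.    0. -179.] F [ 0.9 -2.7  5.1] w 10.1 q [  0.  21.  83.   0.  76. -91.] t 10.3
```

Request:
carry_out(commands=[[0,0,0,0,5,-0.3,-1],[0,0,0,0,12,-0.3,-1],[0,0,0,0,21,-0.3,-1],[0,0,0,0,30,-0.3,-1],[0,0,0,0,40,-0.3,-1],[0,0,0,0,50,-0.3,-1],[0,0,0,0,60,-0.3,-1],[0,0,0,0,70,-0.3,-1],[0,0,0,0,80,-0.3,-1],[0,0,0,0,90,-0.3,-1],[0,0,0,0,100,-0.3,-1],[0,0,0,0,110,-0.3,-1],[0,0,0,0,120,-0.3,-1],[0,0,0,0,130,-0.3,-1],[0,0,0,0,140,-0.3,-1],[0,0,0,0,150,-0.3,-1],[0,0,0,0,158,-0.3,-1],[0,0,0,0,164,-0.3,-1],[0,0,0,0,164,-0.3,-1],[0,0,0,0,164,-0.3,-1]])

```text
time_s: 12.3
ee_pos: [608.7, 176.4, 204.0]
ee_rot: [179.9, -0.1, -179.0]
force: [1.3, -2.1, 4.5]
gripper_width: 9.9
gripper_force: 20.0
```

Run:
```python
from g import *
apply([0,0,0,0,164,-.3]); show()
```

```text
cmd [609.5 175.  203.9] [ 180.    0. -179.] | meas [608.7 176.4 204. ] [ 1.799e+02 -1.000e-01 -1.790e+02] F [ 1.3 -2.1  4.5] w 9.9 q [ 15.  23.  80.   0.  77. -76.] t 12.3
```

Request:
carry_out(commands=[[0,0,0,0,0,-0.5,-0.6],[0,0,0,0,0,-0.5,-0.3],[0,0,0,0,0,-0.5,-0.2],[0,0,0,0,0,-0.5,-0.2],[0,0,0,0,0,-0.5,-0.2],[0,0,0,0,0,-10,-0.2],[0,0,0,0,0,-30,-0.2],[0,0,0,0,0,-60,-0.2],[0,0,0,0,0,-60,-0.2]])

```text
time_s: 13.2
ee_pos: [611.7, 175.6, 269.2]
ee_rot: [179.9, 0.5, -179.0]
force: [-0.3, -0.1, 0.9]
gripper_width: 36.0
gripper_force: 0.0
```

Run:
```python
from g import *
apply([0,0,0,0,0,-60]); show()
b=grab_frame('scene'); cv2.imwrite('s5.png',b[:,:,::-1])
cv2.imwrite('pics/p5.png',cv2.resize(b[120:270,235:385,::-1],None,fx=4,fy=4,interpolation=2))
o=cv2.imread('scene0_raw.png').astype(int)
for n,p in(('A',[490,230]),('B',[481,124])):
    u,v=proj('scene',[*p,60]).astype(int); print(n,np.abs(o[v-8:v+20,u-12:u+12]-b[v-8:v+20,u-12:u+12,::-1]).mean().round(1))
print(delta([481,124,230],[180,0,184]))
```

```text
cmd [609.5 175.  263.9] [ 180.    0. -179.] | meas [611.7 175.6 269.2] [ 179.9    0.5 -179. ] F [-0.3 -0.1  0.9] w 36.0 q [ 15.  22.  73.   0.  85. -76.] t 13.2
A 8.4
B 25.9
[0.0, 0.0, -3.0, 129.3, -48.8, 33.9]
```

View pics/p5.png

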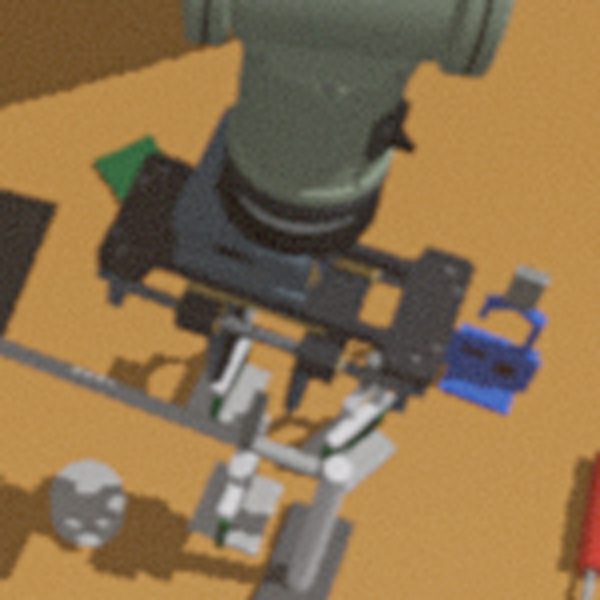

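C hangs from the bar at (235,490) in the crop, past the mark. A and B have not moved. On to B.

Request:
carry_out(commands=[[0,0,-3,40,-15,0,-0.1],[0,0,-3,80,-30,0,-0.1],[0,0,-3,115,-43,10,-0.1],[0,0,-3,129,-49,34,-0.1],[0,0,-3,129,-49,60,-0.1],[0,0,-3,129,-49,90,-0.1],[0,0,-3,129,-49,120,-0.1],[0,0,-3,129,-49,140,-0.1],[0,0,-3,129,-49,151,-0.1],[0,0,-3,129,-49,151,-0.1],[0,0,-3,129,-49,151,-0.1],[0,0,-3,129,-49,151,-1],[0,0,-3,129,-49,151,-1],[0,0,-3,129,-49,151,-1],[0,0,-3,129,-49,151,-1],[0,0,-3,129,-49,151,-1]], force=20)

```text
time_s: 14.85
ee_pos: [481.4, 123.6, 113.1]
ee_rot: [-180.0, 0.0, -176.0]
force: [-0.4, -1.5, 1.8]
gripper_width: 9.9
gripper_force: 20.0
```

Run:
```python
from g import *
apply([0,0,-3,129,-49,151]); show()
for t in([481,124,238],[530,-140,238],[615.1,-140,238]): print(delta(t,[180,0,181]))
```

```text
cmd [481.3 123.8 112.9] [ 180.    0. -176.] | meas [481.4 123.6 113.1] [-180.    0. -176.] F [-0.4 -1.5  1.8] w 9.9 q [ 13.  15. 106.  -0.  59. -81.] t 14.8
[0.0, -0.0, 3.0, 0.3, 0.2, -125.1]
[0.0, -0.0, 3.0, -30.3, -266.6, -125.1]
[0.0, -0.0, 3.0, -115.2, -272.4, -125.1]
```

Request:
carry_out(commands=[[0,0,0,0,0,-15,-1],[0,0,0,0,0,-40,-1],[0,0,0,0,0,-70,-1],[0,0,0,0,0,-100,-1],[0,0,0,0,-5,-125,-1],[0,0,1,-2,-25,-125,-1],[0,0,2,-5,-55,-125,-1],[0,0,3,-9,-85,-125,-1],[0,0,3,-13,-120,-125,-1],[0,0,3,-17,-155,-125,-1],[0,0,3,-21,-190,-125,-1],[0,0,3,-25,-220,-125,-1],[0,0,3,-28,-245,-125,-1],[0,0,3,-30,-260,-125,-1],[0,0,3,-31,-267,-125,-1],[0,0,3,-31,-267,-125,-1],[0,0,3,-31,-267,-125,-1]])

```text
time_s: 16.55
ee_pos: [530.5, -139.4, 237.7]
ee_rot: [179.9, -0.0, -179.0]
force: [-0.3, 0.5, -1.4]
gripper_width: 10.3
gripper_force: 20.0
```

Request:
carry_out(commands=[[0,0,0,-15,0,0,-1],[0,0,0,-30,0,0,-1],[0,0,0,-45,0,0,-1],[0,0,0,-60,0,0,-1],[0,0,0,-70,0,0,-1],[0,0,0,-80,0,0,-1],[0,0,0,-85,0,0,-1],[0,0,0,-85,0,0,-1],[0,0,0,-85,0,0,-1],[0,0,0,-85,0,10,-1],[0,0,0,-85,0,20,-1],[0,0,0,-85,0,28,-1],[0,0,0,-85,0,31,-1],[0,0,0,-85,0,33,-1],[0,0,0,-85,0,34,-1],[0,0,0,-85,0,34.5,-1],[0,0,0,-85,0,34.5,-1],[0,0,0,-85,0,34.5,-1]])

```text
time_s: 18.35
ee_pos: [616.5, -139.1, 204.5]
ee_rot: [-180.0, 0.1, -179.0]
force: [1.5, 1.1, 5.4]
gripper_width: 9.8
gripper_force: 20.0
```

Run:
```python
from g import *
apply([0,0,3,-31,-267,-125]); apply([0,0,0,-85,0,34.5]); show(); print(delta([610.5,105,203.6],[180,0,181]))
```

```text
cmd [ 615.7 -139.   203.4] [ 180.    0. -179.] | meas [ 616.5 -139.1  204.5] [-1.80e+02  1.00e-01 -1.79e+02] F [1.5 1.1 5.4] w 9.8 q [ -14.   23.   80.    0.   77. -105.] t 18.4
[0.0, 0.0, -0.0, 1.1, 244.0, -0.2]
```

B is seated too. Slide it to y≈105.

Request:
carry_out(commands=[[0,0,0,0,5,-0.4,-1],[0,0,0,0,12,-0.4,-1],[0,0,0,0,21,-0.4,-1],[0,0,0,0,32,-0.4,-1],[0,0,0,0,45,-0.4,-1],[0,0,0,0,58,-0.4,-1],[0,0,0,0,71,-0.4,-1],[0,0,0,0,84,-0.4,-1],[0,0,0,0,97,-0.4,-1],[0,0,0,0,110,-0.4,-1],[0,0,0,0,123,-0.4,-1],[0,0,0,0,136,-0.4,-1],[0,0,0,0,149,-0.4,-1],[0,0,0,0,162,-0.4,-1],[0,0,0,0,175,-0.4,-1],[0,0,0,0,188,-0.4,-1],[0,0,0,0,201,-0.4,-1],[0,0,0,0,214,-0.4,-1],[0,0,0,0,226,-0.4,-1],[0,0,0,0,235,-0.4,-1]])

```text
time_s: 20.35
ee_pos: [612.2, 96.3, 203.9]
ee_rot: [-179.9, 0.1, -179.0]
force: [3.2, -3.6, 2.0]
gripper_width: 9.7
gripper_force: 20.0
```

Request:
carry_out(commands=[[0,0,0,0,6,0,-1],[0,0,0,0,9,0,-1],[0,0,0,0,9,0,-1],[0,0,0,0,9,0,-0.6],[0,0,0,0,9,0,-0.3],[0,0,0,0,9,0,-0.2],[0,0,0,0,9,0,-0.2],[0,0,0,0,9,0,-0.2],[0,0,0,0,9,-10,-0.2],[0,0,0,0,9,-30,-0.2],[0,0,0,0,9,-60,-0.2],[0,0,0,0,9,-60,-0.2],[0,0,0,60,9,-60,-0.2],[0,0,0,130,9,-60,-0.2],[0,0,0,200,9,-60,-0.2],[0,0,0,250,9,-60,-0.2],[0,0,0,250,9,-60,-0.2],[0,0,0,250,9,-60,-0.2]])

```text
time_s: 22.15
ee_pos: [355.7, 100.2, 263.9]
ee_rot: [180.0, -0.1, -179.0]
force: [1.2, -0.5, 0.7]
gripper_width: 36.4
gripper_force: 0.0
```

Run:
```python
from g import *
apply([0,0,0,0,235,-.4]);apply([0,0,0,250,9,-60]); show()
b=grab_frame('scene'); cv2.imwrite('s6.png',b[:,:,::-1])
cv2.imwrite('pics/p6.png',cv2.resize(b[150:260,255:375,::-1],None,fx=5,fy=5,interpolation=2))
o=cv2.imread('scene0_raw.png').astype(int)
u,v=proj('scene',[490,230,60]).astype(int); print(np.abs(o[v-8:v+20,u-12:u+12]-b[v-8:v+20,u-12:u+12,::-1]).mean().round(1))
print(delta([489,230,230],[180,0,150]))
```

```text
cmd [361.6 100.8 263.8] [ 180.    0. -179.] | meas [355.7 100.2 263.9] [ 1.80e+02 -1.00e-01 -1.79e+02] F [ 1.2 -0.5  0.7] w 36.4 q [ 14.  -3. 104.   0.  79. -77.] t 22.1
3.2
[0.0, -0.0, 31.0, -129.5, 127.0, 33.8]
```

View pics/p6.png

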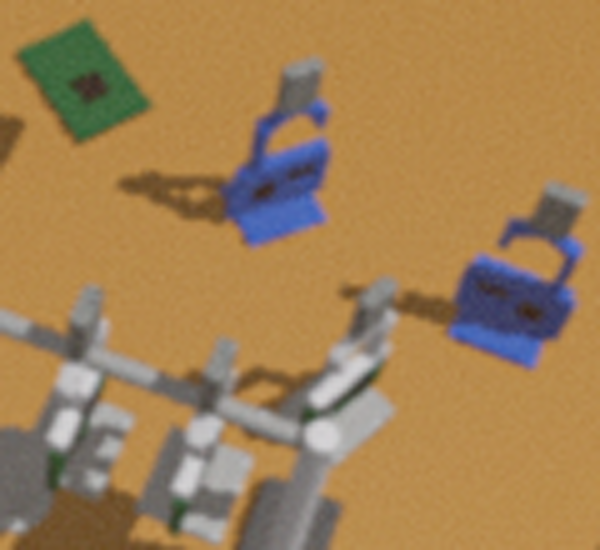

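B and C hang past the mark with their tabs upright at (85,320) and (220,370). A stands unchanged at (380,285). Fetch A.

Request:
carry_out(commands=[[0,0,8,-30,30,0,-0.1],[0,0,16,-65,64,0,-0.1],[0,0,24,-100,98,10,-0.1],[0,0,31,-129,127,34,-0.1],[0,0,31,-129,127,40,-0.1],[0,0,31,-129,127,60,-0.1],[0,0,31,-129,127,90,-0.1],[0,0,31,-129,127,120,-0.1],[0,0,31,-129,127,140,-0.1],[0,0,31,-129,127,151,-0.1],[0,0,31,-129,127,151,-0.1],[0,0,31,-129,127,151,-0.1],[0,0,31,-129,127,151,-1],[0,0,31,-129,127,151,-1],[0,0,31,-129,127,151,-1],[0,0,31,-129,127,151,-1],[0,0,31,-129,127,151,-1]], force=20)

```text
time_s: 23.9
ee_pos: [488.4, 229.8, 113.1]
ee_rot: [-180.0, 0.0, 150.0]
force: [-1.0, -0.3, 3.2]
gripper_width: 9.8
gripper_force: 20.0
```

Run:
```python
from g import *
apply([0,0,31,-129,127,151]); show()
for t in([489,230,238],[470,100,238],[530,-140,238]): print(delta(t,[180,0,181]))
```

```text
cmd [488.5 229.9 112.8] [180.  -0. 150.] | meas [488.4 229.8 113.1] [-180.    0.  150.] F [-1.  -0.3  3.2] w 9.8 q [ 24.  18. 101.  -0.  61. -36.] t 23.9
[0.0, -0.0, -31.0, -0.4, 0.3, -125.2]
[0.0, -0.0, -31.0, -49.0, -121.7, -125.2]
[0.0, -0.0, -31.0, -221.1, -299.5, -125.2]
```

Request:
carry_out(commands=[[0,0,0,0,0,-15,-1],[0,0,0,0,0,-40,-1],[0,0,0,0,0,-70,-1],[0,0,0,0,0,-100,-1],[0,0,0,0,-5,-125,-1],[0,0,-6,-10,-25,-125,-1],[0,0,-13,-22,-55,-125,-1],[0,0,-20,-35,-88,-125,-1],[0,0,-26,-49,-122,-125,-1],[0,0,-31,-75,-149,-125,-1],[0,0,-31,-103,-178,-125,-1],[0,0,-31,-131,-207,-125,-1],[0,0,-31,-159,-236,-125,-1],[0,0,-31,-184,-262,-125,-1],[0,0,-31,-205,-283,-125,-1],[0,0,-31,-216,-295,-125,-1],[0,0,-31,-221,-300,-125,-1],[0,0,-31,-221,-300,-125,-1],[0,0,-31,-221,-300,-125,-1]])

```text
time_s: 25.8
ee_pos: [529.4, -139.2, 237.7]
ee_rot: [179.9, -0.0, -179.0]
force: [0.4, -0.5, -1.1]
gripper_width: 10.1
gripper_force: 20.0
```

Request:
carry_out(commands=[[0,0,0,-15,0,0,-1],[0,0,0,-30,0,0,-1],[0,0,0,-45,0,0,-1],[0,0,0,-60,0,0,-1],[0,0,0,-70,0,0,-1],[0,0,0,-80,0,0,-1],[0,0,0,-85,0,0,-1],[0,0,0,-85,0,0,-1],[0,0,0,-85,0,0,-1],[0,0,0,-85,0,10,-1],[0,0,0,-85,0,20,-1],[0,0,0,-85,0,28,-1],[0,0,0,-85,0,31,-1],[0,0,0,-85,0,33,-1],[0,0,0,-85,0,34,-1],[0,0,0,-85,0,34.5,-1],[0,0,0,-85,0,34.5,-1],[0,0,0,-85,0,34.5,-1]])

```text
time_s: 27.6
ee_pos: [615.6, -139.1, 204.9]
ee_rot: [-180.0, 0.2, -179.0]
force: [0.0, 0.6, 4.8]
gripper_width: 9.7
gripper_force: 20.0
```

Run:
```python
from g import *
apply([0,0,-31,-221,-300,-125]); apply([0,0,0,-85,0,34.5]); show(); print(delta([611.5,35,203.6],[180,0,181]))
```

```text
cmd [ 614.6 -139.   203.3] [ 180.    0. -179.] | meas [ 615.6 -139.1  204.9] [-180.     0.2 -179. ] F [0.  0.6 4.8] w 9.7 q [ -14.   23.   80.    0.   77. -105.] t 27.6
[0.0, 0.0, -0.0, 0.2, 174.0, -0.3]
```

Seated; slide to y≈35, release and retreat.

Request:
carry_out(commands=[[0,0,0,0,4,-0.5,-1],[0,0,0,0,10,-0.5,-1],[0,0,0,0,18,-0.5,-1],[0,0,0,0,28,-0.5,-1],[0,0,0,0,38,-0.5,-1],[0,0,0,0,48,-0.5,-1],[0,0,0,0,58,-0.5,-1],[0,0,0,0,68,-0.5,-1],[0,0,0,0,78,-0.5,-1],[0,0,0,0,88,-0.5,-1],[0,0,0,0,98,-0.5,-1],[0,0,0,0,108,-0.5,-1],[0,0,0,0,118,-0.5,-1],[0,0,0,0,128,-0.5,-1],[0,0,0,0,138,-0.5,-1],[0,0,0,0,148,-0.5,-1],[0,0,0,0,158,-0.5,-1],[0,0,0,0,167,-0.5,-1],[0,0,0,0,174,-0.5,-1],[0,0,0,0,174,-0.5,-1]])

```text
time_s: 29.6
ee_pos: [612.6, 36.5, 204.3]
ee_rot: [179.9, 0.1, -179.0]
force: [3.3, 0.2, 4.0]
gripper_width: 9.8
gripper_force: 20.0
```

Request:
carry_out(commands=[[0,0,0,0,0,0,-1],[0,0,0,0,0,0,-0.6],[0,0,0,0,0,0,-0.3],[0,0,0,0,0,0,-0.2],[0,0,0,0,0,0,-0.2],[0,0,0,0,0,0,-0.2],[0,0,0,0,0,-10,-0.2],[0,0,0,0,0,-30,-0.2],[0,0,0,0,0,-60,-0.2],[0,0,0,0,0,-60,-0.2],[0,0,0,60,0,-60,0],[0,0,0,130,0,-60,0],[0,0,0,200,0,-60,0.2],[0,0,0,240,0,-60,0.2],[0,0,0,250,0,-60,0.2],[0,0,0,250,0,-60,0.2],[0,0,0,250,0,-60,0.2],[0,0,0,250,0,-60,0.2]])

```text
time_s: 31.4
ee_pos: [362.8, 30.9, 264.0]
ee_rot: [-180.0, 0.1, -179.0]
force: [-0.1, -0.2, -1.1]
gripper_width: 54.3
gripper_force: 0.0
```

Run:
```python
from g import *
apply([0,0,0,0,174,-.5]);apply([0,0,0,250,0,-60]); show()
a=grab_frame('top');b=grab_frame('scene'); cv2.imwrite('s7.png',b[:,:,::-1]);cv2.imwrite('t7.png',a[:,:,::-1])
A=cv2.resize(a[145:245,275:415,::-1],None,fx=4,fy=4,interpolation=2)
B=cv2.resize(b[115:265,115:345,::-1],None,fx=3.4,fy=3.4,interpolation=2)
im=np.zeros((600,800,3),np.uint8)
A=A[:,:];im[:280,:392]=cv2.resize(A,(392,280));im[:280,396:788]=cv2.resize(B,None,fx=392/B.shape[1],fy=392/B.shape[1])[:280] if 0 else cv2.resize(B,(392,280))
# scale: top x2.8, scene x1.704/1.867
B2=cv2.resize(b[120:205,115:255,::-1],(788,478),interpolation=2); im=np.vstack([cv2.resize(a[185:245,275:415,::-1],(788,338),interpolation=2)[:300],cv2.resize(b[130:245,115:335,::-1],(574,300),interpolation=2).copy() if 0 else np.pad(cv2.resize(b[130:245,115:335,::-1],(574,300),interpolation=2),((0,0),(0,214),(0,0)))])
cv2.imwrite('pics/p7.png',im)
```

```text
cmd [361.7  30.8 263.8] [ 180.    0. -179.] | meas [362.8  30.9 264. ] [-1.80e+02  1.00e-01 -1.79e+02] F [-0.1 -0.2 -1.1] w 54.3 q [  3.  -4. 105.  -0.  79. -88.] t 31.4
```

View pics/p7.png

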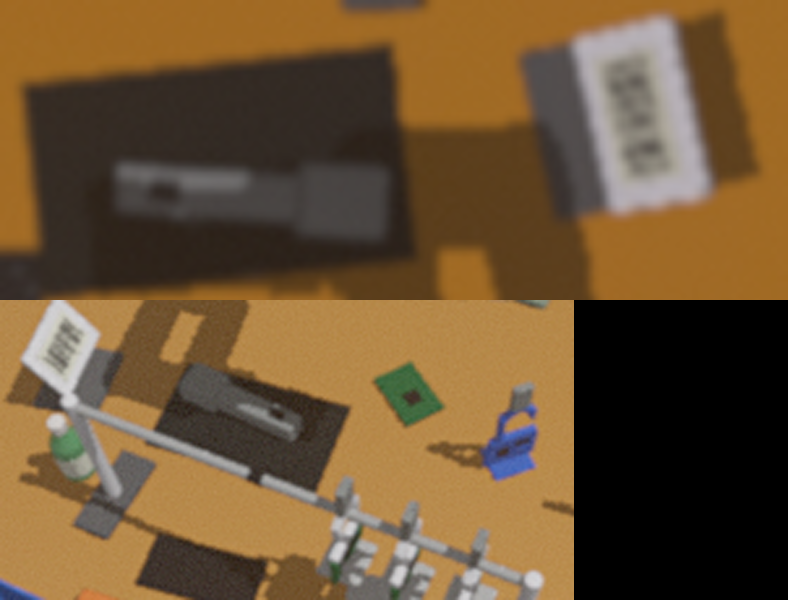

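All three carriers hang left of the mark. In the top crop the reader runs from its tail at (115,188) to the end of its head at (390,204), and the label plate is centred at about (641,116). Now I'll measure the reader, label and pad.

Run:
```python
from g import *
print('tip check', proj('scene',[[529.5,-140,z] for z in(238,258,268)]).round(1).tolist(),'seen ~(202,157)')
t0=cv2.imread('top0_raw.png');t7=cv2.imread('t7.png')
def rd(im,lo):
    roi=im[205:235,285:350].astype(int); 
    hsv=cv2.cvtColor(im[205:235,285:350],cv2.COLOR_BGR2HSV)
    m=((roi.mean(2)>lo)&(hsv[...,1]<70)).astype(np.uint8)
    c=max(cv2.findContours(m,0,2)[0],key=cv2.contourArea); r=cv2.minAreaRect(c)
    pts=c[:,0]+[285,205]; 
    vx=cv2.fitLine(pts.astype(np.float32),cv2.DIST_L2,0,.01,.01).ravel()
    print(lo,cv2.contourArea(c),'rect',np.round(r[0],1)+[285,205],np.round(r[1],1),round(r[2],1),'u',pts[:,0].min(),pts[:,0].max())
    for u in(298,305,312,332,340):
        col=np.where(m[:,u-285])[0]; print(u,col.min()+205,col.max()+205,end=' | ')
    print()
for lo in(75,90):rd(t0,lo)
rd(t7,62)
P=lambda u,v,z:onz('top',(u+.5)/5.63+275-.5,(v+.5)/5.63+185-.5,z)
tail,head=P(115,188,32),P(390,204,38); d=head-tail
print('tail',tail,'head',head,'len',np.linalg.norm(d[:2]),'yaw',np.degrees(np.arctan2(d[1],d[0])))
q=[P(572,38,43.4),P(672,15,112.6),P(712,195,112.6),P(610,215,43.4)]
print('label corners',np.round(q),'lens',[round(np.linalg.norm(q[i]-q[i-3])) for i in range(4)],'ctr',np.mean(q,0),P(642,116,78))
for a,b in((0,3),(1,2)): e=q[a]-q[b]; print('edge yaw',np.degrees(np.arctan2(e[1],e[0])))
# scene label
S=lambda u,v:((u+.5)/2.609+115-.5,(v-300+.5)/2.609+130-.5)
print('scene label ctr',onz('scene',*S(61,346),78),tri(S(61,346),((642.5)/5.63+274.5,(116.5)/5.63+184.5)))
print('scene reader tail top',onz('scene',*S(300,420),32))
pc=[P(24,85,4),P(390,48,4),P(414,255,4),P(45,295,4)]; print('pad',np.round(pc),np.mean(pc,0))
```

```text
tip check [[202.3, 157.2], [201.3, 152.7], [200.8, 150.5]] seen ~(202,157)
75 443.5 rect [319.  220.5] [13. 48.] 90.0 u 295 343
298 214 222 | 305 215 222 | 312 215 223 | 332 214 226 | 340 214 227 | 
90 330.0 rect [319. 220.] [12. 46.] 90.0 u 296 342
298 215 221 | 305 216 222 | 312 216 222 | 332 215 226 | 340 215 226 | 
62 343.0 rect [318.5 219.9] [47.3 11.2] 1.8 u 295 342
298 214 221 | 305 214 222 | 312 215 222 | 332 215 225 | 340 215 226 | 
tail [ 443.87042532 -120.00222312   32.        ] head [ 435.00609574 -291.9987575    38.        ] len 172.22480709707278 yaw -92.9502903336629
label corners [[ 540. -406.   43.]
 [ 548. -449.  113.]
 [ 440. -472.  113.]
 [ 429. -428.   43.]] lens [82, 110, 82, 113] ctr [ 489.3245695  -438.74076648   78.        ] [ 489.18615534 -439.72865446   78.        ]
edge yaw 11.560264740745328
edge yaw 11.817323273086846
scene label ctr [ 488.82927251 -440.54127392   78.        ] (array([ 489.2555431 , -439.63774365,   78.96901064]), np.float64(0.4074660177586573))
scene reader tail top [ 435.89607429 -120.14641724   32.        ]
pad [[ 510.  -63.    4.]
 [ 536. -298.    4.]
 [ 403. -313.    4.]
 [ 376.  -77.    4.]] [ 456.41125478 -188.02205861    4.        ]
```

The tip projection confirms the TCP, and the label triangulates to z=79 (the text says 78). The reader is centred at (439.5,-206.3) with yaw -93°. Move over it.

Run:
```python
from g import *
print(delta([439.8,-201.3,120],[180,0,87]))
```

```text
[0.0, -0.0, 94.0, -74.1, -233.4, 143.8]
```

Request:
carry_out(commands=[[0,0,8,-6,-20,0,0.3],[0,0,16,-12,-40,0,0.3],[0,0,24,-19,-60,5,0.3],[0,0,32,-25,-80,15,0.3],[0,0,40,-32,-100,25,0.3],[0,0,48,-38,-120,40,0.3],[0,0,56,-44,-140,55,0.3],[0,0,64,-51,-160,70,0.3],[0,0,72,-57,-180,90,0.3],[0,0,80,-63,-200,110,0.3],[0,0,88,-70,-220,130,0.3],[0,0,94,-74,-233,144,0.3],[0,0,94,-74,-233,144,0.3],[0,0,94,-74,-233,144,0.3],[0,0,94,-74,-233,144,0.3]])

```text
time_s: 33.0
ee_pos: [440.2, -200.6, 120.3]
ee_rot: [180.0, 0.0, 87.1]
force: [-0.5, 0.8, 1.0]
gripper_width: 59.4
gripper_force: 0.0
```

Run:
```python
from g import *
apply([0,0,94,-74,-233,144]); show()
b=grab_frame('scene'); o=cv2.imread('s7.png').astype(int)
u,v=proj('scene',[442,-135,25]).astype(int); print('tail diff',np.abs(o[v-5:v+6,u-7:u+7]-b[v-5:v+6,u-7:u+7,::-1]).mean().round(1))
cv2.imwrite('s8.png',b[:,:,::-1])
print(delta([439.8,-201.3,9],[180,0,87]))
```

```text
cmd [ 439.7 -200.9  119.8] [-180.   -0.   87.] | meas [ 440.2 -200.6  120.3] [180.    0.   87.1] F [-0.5  0.8  1. ] w 59.4 q [-26.  13. 107.   0.  60. -23.] t 33.0
tail diff 22.9
[-0.0, -0.0, -0.0, -0.4, 0.2, 110.8]
```

Run:
```python
from g import *
u,v=proj('scene',[442,-125,25]).astype(int); print(u,v)
for n in('scene0_raw.png','s7.png','s8.png'):
    print(n); print(cv2.imread(n)[v-7:v+8,u-9:u+10].mean(2).round().astype(int))
```

```text
227 177
scene0_raw.png
[[130 121 116 105  87  68  57  53  51  48  50  51  54  55  55  54  49  54
   59]
 [121 102 107 113 116 111  92  68  56  43  54  43  48  49  48  55  49  53
   55]
 [103  75  64  82  94 110 110 112  97  72  63  52  50  54  53  51  52  51
   52]
 [ 80  52  41  48  59  80 117 129 126 115  93  74  61  49  52  54  52  54
   56]
 [ 97  68  53  46  50  83 119 132 135 134 128 115  81  56  54  53  52  53
   60]
 [125 113  89  71  78 111 133 137 136 138 138 134 102  62  51  51  57  55
   51]
 [121 126 126 118 113 127 136 138 134 137 136 125  93  62  57  50  53  47
   57]
 [100 113 126 124 131 135 137 135 136 136 132 119  90  65  52  55  54  53
   51]
 [ 80  86  97 109 118 130 137 135 141 135 120 109  93  71  54  54  51  53
   47]
 [ 75  76  80  86  96 110 119 127 133 126 113 105  87  60  49  49  53  53
   56]
 [ 61  74  74  78  75  82  90 102 108 118 110  90  74  53  53  54  58  52
   54]
 [ 51  59  61  69  74  77  78  84 102 103  97  77  52  55  49  52  51  46
   53]
 [ 50  42  46  57  63  74  70  76  91  97  77  63  55  51  45  54  49  58
   45]
 [ 53  52  38  46  52  5
[... 1884 characters left out ...]
 143 141 142 142 131 105  67  55  48  58  53
   55]
 [106 116 125 128 133 141 142 142 142 135 137 113  95  70  50  59  49  51
   60]
 [ 84  92 105 115 127 133 141 138 144 140 125 110  98  68  59  52  58  57
   51]
 [ 79  74  80  86  93 111 125 131 136 132 120 108  85  64  53  53  55  56
   52]
 [ 69  73  80  82  82  88  95 112 118 116 109  95  74  62  54  50  57  55
   56]
 [ 53  53  66  75  77  81  83  87 102 111 101  80  59  58  57  56  49  59
   51]
 [ 45  50  48  60  66  70  75  81  97 103  86  65  51  52  48  55  50  54
   47]
 [ 56  51  47  49  53  53  64  79  88  87  69  50  54  61  59  50  58  58
   56]
 [ 55  54  51  54  50  54  57  54  68  60  56  53  61  49  55  52  59  49
   58]]
```

Only a shadow; the reader has not moved. Descend and grip.

Request:
carry_out(commands=[[0,0,0,0,0,25,0.3],[0,0,0,0,0,50,0.3],[0,0,0,0,0,75,0.3],[0,0,0,0,0,95,0.3],[0,0,0,0,0,105,0.3],[0,0,0,0,0,111,0.3],[0,0,0,0,0,111,0.3],[0,0,0,0,0,111,-1],[0,0,0,0,0,111,-1],[0,0,0,0,0,111,-1],[0,0,0,0,0,111,-1],[0,0,0,0,0,111,-1],[0,0,0,0,0,111,-1]], force=40)

```text
time_s: 34.35
ee_pos: [439.7, -201.0, 8.8]
ee_rot: [180.0, 0.0, 87.0]
force: [-0.1, -0.1, -0.7]
gripper_width: 13.9
gripper_force: 0.0
```

Run:
```python
from g import *
apply([0,0,0,0,0,111]); show()
```

```text
cmd [ 439.7 -200.9    8.8] [-180.   -0.   87.] | meas [ 439.7 -201.     8.8] [180.   0.  87.] F [-0.1 -0.1 -0.7] w 13.9 q [-26.  21. 115.  -0.  44. -23.] t 34.4
```

The fingers are again closing on nothing, so the real tips sit at least 23 mm above the reported TCP (27 to 47 mm from the carrier grasp). I'll open, go about 27 mm lower while watching the contact force, and close.

Request:
carry_out(commands=[[0,0,0,0,0,-15,0.3],[0,0,0,0,0,-15,0.3],[0,0,0,0,0,-15,0.3],[0,0,0,0,0,-15,0.3],[0,0,0,0,0,-10,0.3],[0,0,0,0,0,0,0.3],[0,0,0,0,0,8,0.3],[0,0,0,0,0,14,0.3],[0,0,0,0,0,18,0.3],[0,0,0,0,0,18,0.3]])

```text
time_s: 35.35
ee_pos: [439.2, -200.7, -10.0]
ee_rot: [-179.9, -0.0, 87.0]
force: [-0.6, -0.3, -0.1]
gripper_width: 59.1
gripper_force: 0.0
```

Run:
```python
from g import *
apply([0,0,0,0,0,18]); show()
```

```text
cmd [ 439.7 -200.9   -9.2] [-180.   -0.   87.] | meas [ 439.2 -200.7  -10. ] [-179.9   -0.    87. ] F [-0.6 -0.3 -0.1] w 59.1 q [-26.  23. 116.  -0.  41. -23.] t 35.4
```

Reported z is -10 with no contact, which confirms the offset. Go 8 mm lower in small steps and close.

Request:
carry_out(commands=[[0,0,0,0,0,3,0.3],[0,0,0,0,0,6,0.3],[0,0,0,0,0,8,0.3],[0,0,0,0,0,8,0.3],[0,0,0,0,0,8,-1],[0,0,0,0,0,8,-1],[0,0,0,0,0,8,-1],[0,0,0,0,0,8,-1],[0,0,0,0,0,8,-1]], force=40)

```text
time_s: 36.25
ee_pos: [439.5, -200.9, -17.2]
ee_rot: [-180.0, 0.0, 87.0]
force: [-0.4, -0.3, 0.7]
gripper_width: 30.1
gripper_force: 40.0
```

Run:
```python
from g import *
apply([0,0,0,0,0,8]); show()
```

```text
cmd [ 439.7 -200.9  -17.2] [-180.   -0.   87.] | meas [ 439.5 -200.9  -17.2] [-180.    0.   87.] F [-0.4 -0.3  0.7] w 30.1 q [-26.  23. 117.  -0.  40. -23.] t 36.2
```

Reader gripped at 30.1 mm, 40 N. Work out the scan pose.

```bash
cat > scan.py <<'E'
from g import *
# reader grasp relation, recorded with tool at cmd pose of the grip
T0=np.array([439.7,-200.9,-17.2]); R0=rot([180,0,87])
O0=np.array([439.5,-206.3,4.]); Rr0=rot([0,0,-93])
rel=R0.inv()*Rr0; off=R0.inv().apply(O0-T0)
L=np.array([489.2,-439.8,78.]); lab=np.radians(11.7)
n=np.array([-np.sin(lab)*np.cos(np.pi/6),np.cos(lab)*np.cos(np.pi/6),.5])
x=-n; y=np.cross([0,0,1],x); y/=np.linalg.norm(y); z=np.cross(x,y)
Rr=R.from_matrix(np.stack([x,y,z],1))
def tool_for(Rr,O):
    Rt=Rr*rel.inv(); return O-Rt.apply(off),Rt.as_euler('xyz',degrees=True)
def reader_at(p,r):
    Rt=rot(r); return np.array(p)+Rt.apply(off),Rt*rel
E
python3 - <<'E'
from scan import *
p,r=tool_for(Rr,L-Rr.apply([195,0,17])); print(p.round(1),r.round(1)); print(delta(p,r)); print('window',(L+110*n).round())
E
```

```text
[ 450.1 -251.2  145.1] [180.  -30.  101.7]
[3.9, 29.8, -14.4, -49.6, 13.0, -162.3]
window [ 470. -347.  133.]
```

Request:
carry_out(commands=[[0,0,0,0,0,-10,-1],[0,0,0,0,0,-30,-1],[0,0,0,0,0,-60,-1],[0,0,0,0,0,-95,-1],[0,0,0,0,0,-130,-1],[0,0,0,-3,1,-155,-1],[0.5,4,-2,-7,2,-162,-1],[1,8,-4,-14,4,-162,-1],[1.5,12,-6,-20,5,-162,-1],[2,16,-8,-27,7,-162,-1],[2.6,20,-10,-34,9,-162,-1],[3.2,24,-12,-41,11,-162,-1],[3.6,27,-13,-46,12,-162,-1],[3.9,29.8,-14.4,-49.6,13,-162.3,-1],[3.9,29.8,-14.4,-49.6,13,-162.3,-1],[3.9,29.8,-14.4,-49.6,13,-162.3,-1],[3.9,29.8,-14.4,-49.6,13,-162.3,-1]])

```text
time_s: 37.95
ee_pos: [449.9, -250.5, 145.6]
ee_rot: [-180.0, -29.9, 101.7]
force: [0.2, -0.6, -1.6]
gripper_width: 29.6
gripper_force: 40.0
```

Run:
```python
from scan import *
apply([3.9,29.8,-14.4,-49.6,13,-162.3]); show()
b=grab_frame('scene');a=grab_frame('top')
cv2.imwrite('s9.png',b[:,:,::-1]);cv2.imwrite('t9.png',a[:,:,::-1])
O,Rd=reader_at(P['p'],P['r'])
pts=[('win',[85,0,17]),('head UL',[85,23,34]),('head UR',[85,-23,34]),('back',[30,23,34]),('backR',[30,-23,34]),('tail top',[-85,0,28])]
A=cv2.resize(b[110:200,110:230,::-1],None,fx=5,fy=5,interpolation=2);B=cv2.resize(a[170:260,280:400,::-1],None,fx=5,fy=5,interpolation=2)
for nm,q in pts:
    w=O+Rd.apply(q); print(nm,w.round(),'scene crop',((proj('scene',w)-[110,110]+.5)*5).round(),'top crop',((proj('top',w)-[280,170]+.5)*5).round())
cv2.imwrite('pics/p9.png',np.hstack([A,B])[:, :] if 0 else cv2.resize(np.hstack([A,B[:,250:]]),(800,400)) if 0 else np.hstack([A[:, :500],B[:,300:600]]))
```

```text
cmd [ 450.  -251.1  145.1] [-179.9  -30.   101.7] | meas [ 449.9 -250.5  145.6] [-180.   -29.9  101.7] F [ 0.2 -0.6 -1.6] w 29.6 q [-42.  28.  87.  17.  90. -58.] t 38.0
win [ 470. -346.  133.] scene crop [255. 162.] top crop [428. 202.]
head UL [ 494. -350.  148.] scene crop [223. 173.] top crop [438. 164.]
head UR [ 449. -359.  148.] scene crop [250. 119.] top crop [453. 232.]
back [ 484. -303.  175.] scene crop [284. 158.] top crop [376. 176.]
backR [ 439. -313.  175.] scene crop [310. 103.] top crop [390. 245.]
tail top [ 441. -208.  227.] scene crop [441. 102.] top crop [239. 239.]
```

View pics/p9.png

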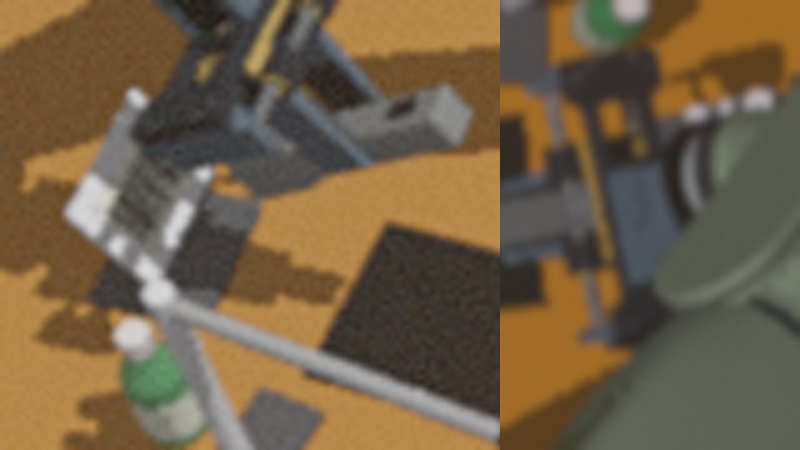

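The scan view shows the reader's tail end face around (455,115) in the scene crop, with the head hidden behind the gripper and pointing at the label. I'll check the tail's corners against the prediction by number.

Run:
```python
from scan import *
O,Rd=reader_at(P['p'],P['r'])
c=np.array([[-85,15,0],[-85,15,28],[-85,-15,28],[-85,-15,0]])
w=O+Rd.apply(c); sh=30*(np.array([0,0,1])-Rd.as_matrix()[:,2])
print('shift H2',sh.round(1)); print('H1',proj('scene',w).round(1).tolist(),proj('scene',w.mean(0)).round(1)); print('H2',proj('scene',w+sh).round(1).tolist(),proj('scene',w.mean(0)+sh).round(1))
b=cv2.imread('s9.png')
print('saturation/brightness rows 124..144 cols 184..208')
hsv=cv2.cvtColor(b,cv2.COLOR_BGR2HSV)[124:144,186:208]
print(np.where(hsv[...,1]<75,b[124:144,186:208].mean(2).round().astype(int),0))
```

```text
shift H2 [-3.1 14.7  4. ]
H1 [[201.8, 139.8], [196.1, 133.6], [199.3, 126.1], [204.8, 132.3]] [200.5 133. ]
H2 [[206.4, 139.8], [200.7, 133.6], [203.9, 126.0], [209.4, 132.2]] [205.1 132.9]
saturation/brightness rows 124..144 cols 184..208
[[  0   0   0   0   0   0   0   0   0   0   0   0   0   0   0   0   0   0
    0   0   0   0]
 [  0   0   0   0   0   0   0   0   0   0   0   0   0   0   0   0   0   0
    0   0   0   0]
 [  0   0   0   0   0   0   0   0   0   0   0   0   0   0   0   0   0   0
    0   0   0   0]
 [  0   0   0   0   0   0   0   0   0   0   0 101 122 124   0   0   0   0
    0   0   0   0]
 [  0   0   0   0   0   0   0  93 108 108 111 119 135 138 118   0   0   0
    0   0   0   0]
 [102   0   0  92  90  85  74  96 114 112 112 126 140 142 130 116   0   0
    0   0   0   0]
 [111 107  89  71  69  57  66  95 111 110 117 131 141 141 138 132 112   0
    0   0   0   0]
 [112 102  72  52   0   0  65 101 115 119 124 136 140 139 137 137 132 112
    0   0   0   0]
 [109  85  59  51  55  67  88 108 109 118 133 138 141 137 138 140 134 134
  106   0   0   0]
 [105  83  67  79  88  
[... 300 characters left out ...]
2  94 115 125 135 137 121   0
    0   0   0   0]
 [ 86  79  81  82  75  78  83  76  82  78  78  79  92 111 129 132 108   0
    0   0   0   0]
 [ 74  81  80  77  81  76  78  77  79  79  79  79  77  89 112 114   0   0
    0   0   0   0]
 [ 75  75  75  79  82  78  76  75  79  77  77  71  79  81  82   0   0   0
    0   0   0   0]
 [ 75  79  74  76  77  77  81  88   0   0   0   0   0   0   0   0   0   0
    0   0   0   0]
 [ 74  74  82   0   0   0   0   0   0   0   0   0   0   0   0   0   0   0
    0   0   0   0]
 [  0   0   0   0   0   0   0   0   0   0   0   0   0   0   0   0   0   0
    0   0   0   0]
 [  0   0   0   0   0   0   0   0   0   0   0   0   0   0   0   0   0   0
    0   0   0   0]]
```

The tail corners match the prediction within about 0.5 px, so the aim is right. Hold still for about 3 s.

Request:
carry_out(commands=[[0,0,0,0,0,0,-1],[0,0,0,0,0,0,-1],[0,0,0,0,0,0,-1],[0,0,0,0,0,0,-1],[0,0,0,0,0,0,-1],[0,0,0,0,0,0,-1],[0,0,0,0,0,0,-1],[0,0,0,0,0,0,-1],[0,0,0,0,0,0,-1],[0,0,0,0,0,0,-1],[0,0,0,0,0,0,-1],[0,0,0,0,0,0,-1],[0,0,0,0,0,0,-1],[0,0,0,0,0,0,-1],[0,0,0,0,0,0,-1],[0,0,0,0,0,0,-1],[0,0,0,0,0,0,-1],[0,0,0,0,0,0,-1],[0,0,0,0,0,0,-1],[0,0,0,0,0,0,-1]])

```text
time_s: 40.05
ee_pos: [450.0, -251.1, 145.1]
ee_rot: [-179.9, -30.0, 101.7]
force: [0.1, -0.5, -1.7]
gripper_width: 30.0
gripper_force: 40.0
```

Request:
carry_out(commands=[[0,0,0,0,0,0,-1],[0,0,0,0,0,0,-1],[0,0,0,0,0,0,-1],[0,0,0,0,0,0,-1],[0,0,0,0,0,0,-1],[0,0,0,0,0,0,-1],[0,0,0,0,0,0,-1],[0,0,0,0,0,0,-1],[0,0,0,0,0,0,-1],[0,0,0,0,0,0,-1]])

```text
time_s: 41.05
ee_pos: [450.0, -251.1, 145.1]
ee_rot: [-180.0, -30.0, 101.7]
force: [0.7, -0.3, -1.8]
gripper_width: 30.2
gripper_force: 40.0
```

Run:
```python
from scan import *
show()
# lay back: pad centre, slightly inward
t=[447,-186,-17.2]  # reader O ~ (446.8,-191.4)
print('above',delta([447,-186,130],[180,0,87])); print('reader would lie at',reader_at(t,[180,0,87])[0])
```

```text
cmd [ 450.  -251.1  145.1] [-179.9  -30.   101.7] | meas [ 450.  -251.1  145.1] [-180.   -30.   101.7] F [ 0.7 -0.3 -1.8] w 30.2 q [-42.  28.  87.  17.  90. -58.] t 41.0
above [-3.9, -29.8, 14.4, 48.3, 10.3, 45.2]
reader would lie at [ 446.8 -191.4    4. ]
```

Held for over 3 s. Bring it back level over the pad.

Request:
carry_out(commands=[[-0.5,-4,2,6,1,6,-1],[-1,-8,4,13,3,12,-1],[-1.6,-12,6,20,4,18,-1],[-2.1,-16,8,26,6,24,-1],[-2.6,-20,10,32,7,30,-1],[-3.2,-24,12,39,8,37,-1],[-3.6,-27,13,44,9,41,-1],[-3.9,-29.8,14.4,48.3,10.3,45.2,-1],[-3.9,-29.8,14.4,48.3,10.3,45.2,-1],[-3.9,-29.8,14.4,48.3,10.3,45.2,-1],[-3.9,-29.8,14.4,48.3,10.3,45.2,-1]])

```text
time_s: 42.15
ee_pos: [447.3, -186.6, 130.1]
ee_rot: [180.0, -0.0, 86.9]
force: [-0.5, 0.4, -2.2]
gripper_width: 29.7
gripper_force: 40.0
```

Run:
```python
from scan import *
apply([-3.9,-29.8,14.4,48.3,10.3,45.2]); show(); print(delta([447,-186,-16],[180,0,87]))
```

```text
cmd [ 447. -186.  130.] [-180.   -0.   87.] | meas [ 447.3 -186.6  130.1] [180.   -0.   86.9] F [-0.5  0.4 -2.2] w 29.7 q [-24.  13. 106.   0.  61. -21.] t 42.1
[-0.0, -0.0, -0.0, -0.0, -0.0, 146.0]
```

Request:
carry_out(commands=[[0,0,0,0,0,25,-1],[0,0,0,0,0,55,-1],[0,0,0,0,0,85,-1],[0,0,0,0,0,110,-1],[0,0,0,0,0,128,-1],[0,0,0,0,0,138,-1],[0,0,0,0,0,143,-1],[0,0,0,0,0,145,-1],[0,0,0,0,0,146,-1],[0,0,0,0,0,147,-1],[0,0,0,0,0,147,-1],[0,0,0,0,0,147,-1]])

```text
time_s: 43.35
ee_pos: [447.3, -186.1, -16.6]
ee_rot: [180.0, 0.0, 87.0]
force: [0.1, -0.5, -1.8]
gripper_width: 30.0
gripper_force: 40.0
```

Run:
```python
from scan import *
apply([0,0,0,0,0,147]); show()
```

```text
cmd [ 447. -186.  -17.] [-180.   -0.   87.] | meas [ 447.3 -186.1  -16.6] [180.   0.  87.] F [ 0.1 -0.5 -1.8] w 30.0 q [-24.  23. 117.  -0.  40. -21.] t 43.4
```

Request:
carry_out(commands=[[0,0,0,0,0,0.6,-1],[0,0,0,0,0,0.6,-1],[0,0,0,0,0,0.6,-0.1],[0,0,0,0,0,0.6,0.2],[0,0,0,0,0,0.6,0.3],[0,0,0,0,0,0.6,0.3],[0,0,0,0,0,0.6,0.3],[0,0,0,0,0,-10,0.3],[0,0,0,0,0,-40,0.3],[0,0,0,0,0,-80,0.3],[0,0,0,0,0,-120,0.3],[0,0,0,0,0,-160,0.3],[0,0,0,0,-30,-200,0.3],[0,0,0,0,-70,-220,0.3],[0,0,0,0,-100,-220,0.3],[0,0,0,0,-100,-220,0.3],[0,0,0,0,-100,-220,0.3]])

```text
time_s: 45.05
ee_pos: [347.2, -180.8, 203.9]
ee_rot: [179.9, 0.0, 86.9]
force: [0.2, 0.2, -0.1]
gripper_width: 59.5
gripper_force: 0.0
```

Run:
```python
from scan import *
apply([0,0,0,0,-100,-220]); show()
a=grab_frame('top');b=grab_frame('scene')
cv2.imwrite('t10.png',a[:,:,::-1]);cv2.imwrite('s10.png',b[:,:,::-1])
# reader on pad in scene: gray, against dark pad
O=np.array([446.8,-191.4,4]); Rr=rot([0,0,-93])
for nm,q in(('tail',[[-85,15,28],[-85,-15,28]]),('head',[[85,23,34],[85,-23,34],[30,-23,34]])):
    print(nm,proj('scene',O+Rr.apply(q)).round(1).tolist(),proj('top',O+Rr.apply(q)).round(1).tolist())
def blob(im,n):
    pp=proj(n,np.array([[510,-63,4],[536,-298,4],[403,-313,4],[376,-77,4]])); m0=np.zeros(im.shape[:2],np.uint8); cv2.fillPoly(m0,[pp.round().astype(np.int32)],1)
    m0=cv2.erode(m0,np.ones((5,5)))
    h=cv2.cvtColor(im,cv2.COLOR_RGB2HSV); m=((h[...,2]>85)&(m0>0)).astype(np.uint8)
    c=max(cv2.findContours(m,0,2)[0],key=cv2.contourArea); print(n,cv2.contourArea(c),cv2.boxPoints(cv2.minAreaRect(c)).round(1).tolist())
blob(a,'top');blob(b,'scene')
# hung carriers and bystanders: change since earlier frames (scene)
for nm,p in(('C',[610,175,150]),('B',[611,105,150]),('A',[612,35,150])):
    for z in(100,240): 
        u,v=proj('scene',[p[0],p[1],z]).astype(int); print(nm,z,b[v-1:v+2,u-1:u+2].mean((0,1)).round(),end=' ')
s7=cv2.imread('s7.png')[:,:,::-1].astype(int)
u0=proj('scene',[[612,35,150]])[0].astype(int);print('\nrail region diff',np.abs(s7[170:260,250:335]-b[170:260,250:335]).mean().round(1))
```

```text
cmd [ 347.1 -180.7  203. ] [-180.   -0.   87.] | meas [ 347.2 -180.8  203.9] [179.9   0.   86.9] F [ 0.2  0.2 -0.1] w 59.5 q [-29.   1. 109.   0.  70. -26.] t 45.0
tail [[228.9, 183.9], [233.4, 177.3]] [[291.5, 211.7], [291.0, 220.1]]
head [[184.8, 165.3], [192.3, 155.8], [205.6, 161.7]] [[339.7, 212.2], [339.1, 225.2], [323.5, 224.3]]
top 283.0 [[290.79998779296875, 212.0], [338.8999938964844, 210.60000610351562], [339.20001220703125, 219.10000610351562], [291.1000061035156, 220.60000610351562]]
scene 459.0 [[184.1999969482422, 167.60000610351562], [190.60000610351562, 154.8000030517578], [235.39999389648438, 177.1999969482422], [229.0, 190.0]]
C 100 [200. 198. 200.] C 240 [142. 141. 138.] B 100 [128. 129. 124.] B 240 [141. 141. 137.] A 100 [97. 96. 89.] A 240 [141. 141. 138.] 
rail region diff 2.4
```

The reader lies where predicted, wholly on the pad, and the hung carriers have not changed. Hand in.

```bash
python3 -c "
from workcell import workorder
print(workorder.job_done())"
```

```text
the job is handed in; nothing more can be done
None
```

The job is handed in: all three carriers on the bench hang past the mark, the reader was held on the label for over three seconds, and it lies back flat on its pad.

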